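# Find the pot the cork stopper fits

### The arm

A 6-joint arm with a two-finger parallel gripper is mounted at the origin on the work surface. World frame = base frame: x ahead of the robot, y to its left, z up, the work surface at z = 0. Lengths are in m, angles in rad, forces in N, time in s.
With the tool pointing down it reaches from about 0.25 to 0.725 m from the base axis. Payload 9.7 kg.
Tool frame: the origin (TCP) lies between the finger pads; the fingertips stand 8 mm ahead of it and the grasp point (between the pads) lies 11 mm behind it (manip.finger_overhang is the distance from the TCP to the fingertips, in m); x points along the fingers, y is the direction in which the jaws open and shut, and the axes are right-handed (so a half turn about x gives the same grasp; the last joint's range is limited). The gripper opens to 85 mm and grips with 20 to 120 N. Pads are 22 mm wide; open, the fingers measure 114 mm over their backs; the gripper's body (76 mm by 85 mm) begins 54 mm behind the grasp point. The pads swing forward as they close: fully open they stand 13 mm farther back than shut.
Start: joints at [-1.27, 0.087, 0.176, 1.66, 0, 1.571], TCP at [0.163, -0.525, 0.239] pointing down, gripper open.
Joint ranges: [-3.13, 3.13], [-0.85, 1.81], [-1.15, 1.24], [-2.2, 2.28], [-1.44, 1.52], [-3.14, 3.14]. Speed limits (rad/s): [2.22, 2.22, 2.57, 3.14, 3.14, 3.14].

### API

Orientations are given as a unit quaternion [x, y, z, w].
In Python, from station import manip gives the robot as it stands.
- The arm moves only by the tool arm_command, never from a script. Its argument "rows" is a list of rows, each an object with "fingers": the finger opening in mm, from 0 to 85.4; "translation": the shift along the tool's x, y, z in mm, a list of three; "turn": the turn about the tool's x in units of 5 degrees (1.0 is 5 degrees). A call has 1 to 8 rows; each row shifts and turns the pose as measured when the row begins, along the tool's axes as they then stand; what a row does not reach is not made up. A row lasts 1/10 s, in which the tool goes at most 50 mm and 8.59 degrees, less where a joint would pass 70% of its speed; a pose out of reach is approached as far as the arm can. A call with a gripper value outside its range is refused whole. The fingers move at their own pace and stop on an object; the grip force is fixed at half the most. Time passes only in rows, so rows that do not move let the fingers close. It gives the time, the measured TCP pose, the force and the opening at its end, in the units of the state.
- manip.read_state(): the state, without advancing time (a new reading comes with each control period).
- manip.snapshot(name): name is "side" or "top"; returns a dict with "img" (480x640x3 uint8, blue, green, red), "mtx" (3x3 intrinsics, pixels), "R" (3x3) and "t" (3): a world point X has camera coordinates R X + t. Camera axes: x right, y down, z forward; pixel columns grow to the right and rows downward; lengths in m; the calibration is good to about 2 mm. A picture is of the moment at which its call begins. There is no depth.
- manip.close_job(): hands the job in, once; it reports no verdict.
Trained networks look in a picture, given as the dict that the camera call returned (one of the last four; its "shot" number tells which), for a name from the list of things; names that differ only in an ending like _2 or _b are one class to them, and where a whole thing is asked for, a point or a joint stands for the part that bears it (a point fixed in the world has none). Each returns a list of dicts, best first, with "confidence" (0 to 1); they miss things now and then, are a little off and sometimes report something else, mostly with a low value. They report only what shows in the picture. A call takes as long as a camera call. They do not tell look-alikes from the thing itself.
- manip.find_in(picture, thing): "at" ([x, y, z] in m, in world coordinates, good to about 4 mm: the middle of the surface that is visible of it).
- manip.masks_of(picture, thing): "mask" (480x640 bool, what is visible of it).
The state is a dict: "t": time; "joints": joint angles; "dq": joint speeds; "joint_torque": joint torques, N m; "tcp_pos": TCP position; "tcp_rot": TCP orientation; "wrist_force": force on the tool from outside, world axes, zero at the start; "moment": the same for the moment, N m; "opening": finger opening in m.
Only numpy, scipy, OpenCV 4.12 (cv2) and the standard library are available. Lean on these libraries where they do the work, as an engineer would, in place of code of your own. Each camera call takes 0.05 s, during which the arm holds its last target.

### The job

Use the cork stopper as a plug gauge to find out which of the two white pots refuses it: with the stopper in the refusing pot's mouth, stopped by the narrow hole, press it down lightly and steadily (about 5 N) for about a second as proof. Then put the stopper fully home in the other pot and leave it there, that pot standing about where it was, and set the refusing pot upright in the clear middle of the terrazzo tray. Never push the stopper down hard or tip a pot over, and leave the other things alone.

Things in the scene. Friction and masses are not known exactly. Their poses are not given: they have to be found in the camera images.
- stopper_center (a point): Centre of the stopper, 32.5 mm above its foot; z up its axis, knob sides along x and y. Fully home, with the flange on the pot's rim, this point is 6.5 mm above the mouth; stopped by the narrow hole, about 20.5 mm above it.
- stopper: Stopper, origin under its foot, z up. 65 mm tall, about 0.04 kg, loose, standing on its foot. From the foot up: round cork plug 24 mm across, 26 mm long, foot chamfered 1 x 2 mm; cork flange 42 mm across, 6 mm thick; 5 mm springy neck; pale wooden knob 18 x 18 mm square, 28 mm high, to hold it by. Pushed down, the neck gives 4 mm at 10 N, then is solid.
- pot_a_mouth (a point): Centre of this pot's mouth, level with the rim; z up. Round hole 26 mm across in a loose white liner (shifts sideways about 1 mm, top 0.5 mm below the rim). In one of the two pots (drawn anew each time, unrelated to the name) the hole narrows to 19 mm at 12 mm below the rim and stops the stopper there; in the other it stays 26 mm wide, 52 mm deep.
- pot_a: White ceramic pot, plain upright cylinder 56 mm across, 60 mm tall, 0.50 kg with its liner, standing loose on the mat; its mouth is pot_a_mouth. Origin at the centre of its underside. The two pots look alike.
- pot_b_mouth (a point): Centre of this pot's mouth, level with the rim; z up. Round hole 26 mm across in a loose white liner (shifts sideways about 1 mm, top 0.5 mm below the rim). In one of the two pots (drawn anew each time, unrelated to the name) the hole narrows to 19 mm at 12 mm below the rim and stops the stopper there; in the other it stays 26 mm wide, 52 mm deep.
- pot_b: White ceramic pot, plain upright cylinder 56 mm across, 60 mm tall, 0.50 kg with its liner, standing loose on the mat; its mouth is pot_b_mouth. Origin at the centre of its underside. The two pots look alike.
- tray: round pale terrazzo tray 260 mm across, fixed; origin at the centre of its underside. Its floor is 10 mm above the dresser, its 6 mm thick rim 16 mm; the middle (within 60 mm of the centre) is clear, small things lie near the edge.
- mat: thin firm grey mat, 300 (x) x 160 (y) x 4 mm, fixed on the dark oak dresser; the two pots start standing on it. Origin at the centre of its underside. With the stopper, never push a pot down with more than 20 N.
- atomiser: small empty clear glass perfume atomiser, 36 mm across, 86 mm tall, standing near the edge of the tray. Leave it alone.
- hair_claw: stainless steel lever-action hair claw, 70 x 10 x 18 mm, lying near the edge of the tray. Leave it alone.
- ring_1: gold-tone finger ring, 23 mm across, 6 mm high, lying near the edge of the tray. Leave it alone.
- ring_2: a second gold-tone ring, the same, beside the first. Leave it alone.
- glasses_case: black plastic glasses case, 62 x 165 x 42 mm, lying shut on the dresser beyond the pots. Leave it alone.
- cream_jar: amber glass cream jar with metal lid, 52 mm across, 36 mm tall, on the dresser. Leave it alone.
- hairbrush: wooden hairbrush about 200 mm long, 27 mm high, on the dresser left of the stopper. Leave it alone.
Things that resemble listed ones, but are neither listed nor needed, are in the scene too. Of the things that look like the stopper, take the one that is farthest to the robot's left at the start.

How it is judged:
By the outcome, as a careful person would: the job done as asked, in the order asked, and still so for the second after the job is handed in, with the robot touching nothing.
It also fails if it takes over 64 s, if anything falls off the work surface, if the arm or the gripper's body presses on something with over 40 N, if the wrist force passes 120 N, or if a joint passes its speed limit or range.

## Working session

There is one attempt and no reset: what is moved stays moved. The work goes in short steps, Python scripts to look and compute and a tool call to move; the robot and the scene stay as the last step left them, time stands still between calls to the robot, and variables do not carry over. Pictures are saved under pics/ and viewed, and the job is handed in when it is done.

Besides the shell and the picture viewer there is one more tool, called after "Call:" as name(argument=value, ...) on one line, values as JSON. arm_command: Moves the arm, as the interface text tells. Its arguments: {"type":"object","properties":{"rows":{"type":"array"}},"required":["rows"]}

```bash
ls; mkdir -p pics; cat > h.py <<'E'
import numpy as np, cv2
from station import manip
np.set_printoptions(precision=4,suppress=True)
def ray(p,u,v):
    K,R,t=np.array(p['mtx']),np.array(p['R']),np.array(p['t'])
    d=R.T@np.linalg.solve(K,[u,v,1.0]); c=-R.T@t
    return c,d
def atz(p,u,v,z):
    c,d=ray(p,u,v); return c+d*(z-c[2])/d[2]
def proj(p,X):
    K,R,t=np.array(p['mtx']),np.array(p['R']),np.array(p['t'])
    q=K@(R@np.array(X)+t); return q[:2]/q[2]
E
python3 - <<'E'
from h import *
s=manip.read_state(); print({k:np.round(v,3).tolist() for k,v in s.items()})
for n in('side','top'):
    p=manip.snapshot(n); cv2.imwrite(f'pics/{n}0.png',p['img'])
    c,d=ray(p,320,240); print(n,c,d)
    for th in('stopper','stopper_center','pot_a','pot_a_mouth','tray','mat','atomiser'):
        for r in manip.find_in(p,th): print(th,np.round(r['at'],4),round(r['confidence'],2),proj(p,r['at']))
print(manip.read_state()['t'])
E
```

```text
pics
{'t': 0.0, 'joints': [-1.27, 0.087, 0.175, 1.66, 0.0, 1.571], 'dq': [0.0, 0.001, 0.001, 0.0, 0.002, 0.001], 'joint_torque': [-0.0, -52.039, 46.48, 0.017, 0.0, 0.0], 'tcp_pos': [0.163, -0.525, 0.239], 'tcp_rot': [-0.699, -0.106, 0.699, -0.105], 'wrist_force': [-0.275, -0.318, -0.835], 'moment': [0.013, -0.059, 0.014], 'opening': 0.085}
side [ 0.3661 -0.6552  0.8083] [ 0.1954  0.6953 -0.6917]
stopper [0.8277 0.1665 0.0298] 0.61 [419.0817 209.5097]
stopper [0.3135 0.1255 0.0315] 0.6 [189.7801 263.8081]
stopper [0.5397 0.2699 0.0295] 0.59 [284.0662 201.9402]
stopper [0.3353 0.1977 0.0289] 0.57 [197.1906 238.9238]
stopper_center [0.5438 0.2686 0.034 ] 0.79 [285.8722 200.4763]
stopper_center [0.3328 0.1954 0.032 ] 0.77 [195.8861 238.7963]
stopper_center [0.8284 0.1688 0.0319] 0.71 [419.1002 208.104 ]
stopper_center [0.3155 0.1248 0.0367] 0.66 [190.399  262.0794]
pot_a [0.4387 0.0681 0.0459] 0.95 [255.6823 267.4616]
pot_a [0.6408 0.0938 0.0505] 0.69 [349.9952 238.997 ]
pot_a [ 0.5957 -0.2994  0.0609] 0.58 [399.9434 411.6769]
pot_a_mouth [ 0.6068 -0.2014  0.0169] 0.73 [382.1178 371.8425
[... 634 characters left out ...]
]
stopper_center [0.8255 0.172  0.0304] 0.54 [268.2152 131.0481]
stopper_center [0.3186 0.1326 0.0301] 0.53 [286.5155 373.3155]
stopper_center [0.3397 0.2053 0.0302] 0.53 [250.834  363.0075]
pot_a [0.4409 0.0927 0.0649] 0.88 [305.5752 313.2354]
pot_a [0.6444 0.1149 0.0637] 0.88 [294.3634 212.3268]
pot_a_mouth [0.4422 0.0918 0.0611] 0.59 [306.0637 312.5004]
tray [ 0.5172 -0.2321  0.008 ] 0.89 [458.9909 274.9506]
tray [0.5505 0.0822 0.0026] 0.37 [310.9512 260.2689]
mat [0.5487 0.0834 0.0028] 0.68 [310.3918 261.1076]
atomiser [ 0.5993 -0.2796  0.0644] 0.94 [488.7984 233.3206]
atomiser [0.647  0.1161 0.0645] 0.69 [293.7548 211.0023]
atomiser [ 0.7621 -0.0146  0.0368] 0.68 [356.1857 158.9592]
0.8
```

View images.

View pics/side0.png

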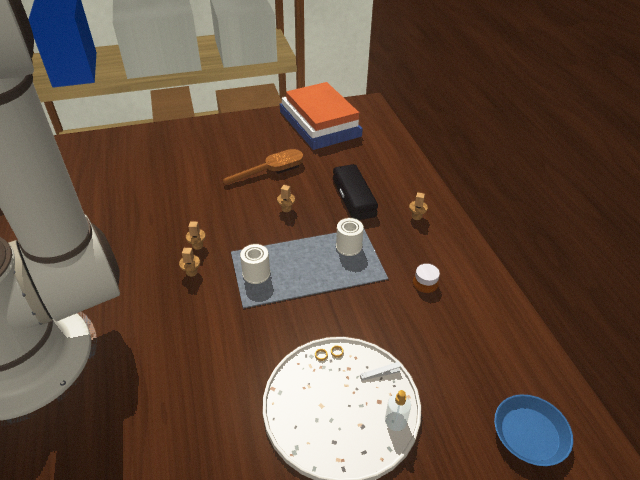

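View pics/top0.png

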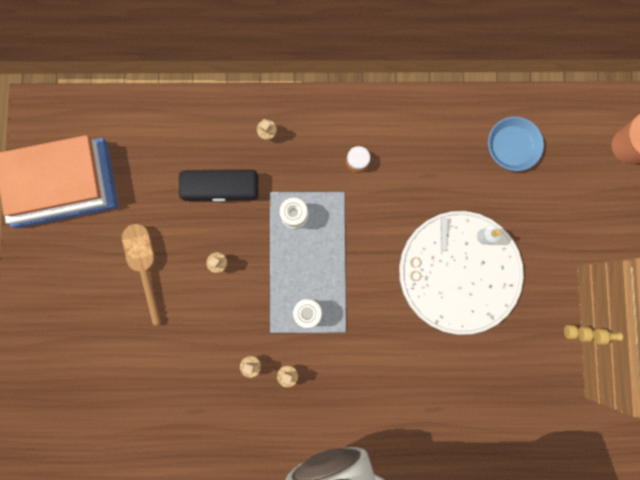

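The side view shows four stopper-like things: side px (285,199), (419,207), (196,236) and (190,262), which are top px (217,262), (267,129), (250,367) and (288,377). The leftmost (largest y, about 0.275) is top (217,262) / side (285,199), beside the hairbrush. I'll check it in a close crop.

```bash
python3 - <<'E'
import cv2, numpy as np
t=cv2.imread('pics/top0.png'); s=cv2.imread('pics/side0.png')
f=lambda im,x,y,r,k: cv2.resize(im[y-r:y+r,x-r:x+r],(k,k),interpolation=cv2.INTER_CUBIC)
a=np.hstack([f(t,217,262,20,260),f(s,285,199,20,260),f(t,300,262,20,260)])
b=np.hstack([f(t,294,212,20,260),f(t,307,313,20,260),f(s,350,237,20,260)])
cv2.imwrite('pics/crop0.png',np.vstack([a,b]))
E
```

```text
(no output)
```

View pics/crop0.png

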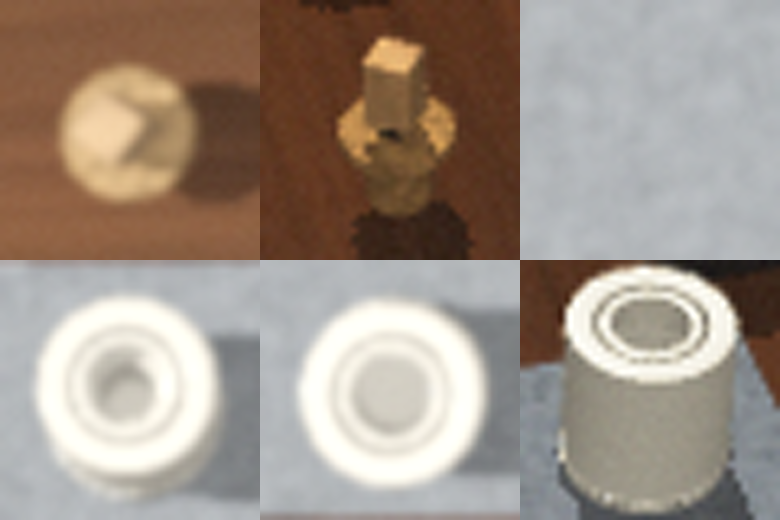

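```bash
python3 - <<'E'
from h import *
for n,x0,y0,c in(('side',285,199,(260,0)),('top',217,262,(0,0))):
    im=cv2.imread(f'pics/{n}0.png')
    cr=cv2.resize(im[y0-14:y0+14,x0-14:x0+14],(390,390),interpolation=cv2.INTER_CUBIC)
    cv2.imwrite(f'pics/k_{n}.png',cr)
cv2.imwrite('pics/k.png',np.hstack([cv2.imread('pics/k_side.png'),cv2.imread('pics/k_top.png')]))
ps=manip.snapshot('side');pt=manip.snapshot('top')
import pickle; pickle.dump((ps,pt),open('p0.pkl','wb'))
pts=[(380,38),(424,45),(412,75),(365,65)]
P=[atz(ps,285-20+(x-260)/6.5,199-20+y/6.5,.065) for x,y in pts]
P=np.array(P);print(P,P.mean(0)); e=np.roll(P,-1,0)-P; print(np.linalg.norm(e,axis=1),np.degrees(np.arctan2(e[:,1],e[:,0])))
# pot rims via ellipse fits of bright mask in top picture
for n,p,seeds in(('top',pt,[(294,212),(307,313)]),('side',ps,[(350,237),(256,264)])):
  for s in seeds:
    x,y=s; im=p['img'][y-30:y+30,x-30:x+30]
    m=(im.min(2)>215).astype(np.uint8) if n=='top' else (im.min(2)>190).astype(np.uint8)
    cs,_=cv2.findContours(m,cv2.RETR_EXTERNAL,cv2.CHAIN_APPROX_NONE)
    c=max(cs,key=cv2.contourArea); h=cv2.convexHull(c)
    e=cv2.fitEllipse(c); u=e[0][0]+x-30;v=e[0][1]+y-30
    w=atz(p,u,v,.064); print(n,s,e,(u,v),w)
    print([np.linalg.norm(atz(p,u+dx,v+dy,.064)-atz(p,u-dx,v-dy,.064)) for dx,dy in((e[1][1]/2,0),)])
print(manip.read_state()['t'])
E
```

```text
[[0.5435 0.2871 0.065 ]
 [0.5574 0.2793 0.065 ]
 [0.5497 0.2641 0.065 ]
 [0.5352 0.2736 0.065 ]] [0.5465 0.276  0.065 ]
[0.0159 0.017  0.0173 0.0158] [ -28.9942 -116.9227  146.7082   58.4467]
top (294, 212) ((28.626745223999023, 28.760753631591797), (25.59292984008789, 26.66254997253418), 51.885311126708984) (292.626745223999, 210.7607536315918) [0.6476 0.1184 0.064 ]
[np.float64(0.054217650130869856)]
top (307, 313) ((29.507658004760742, 30.19220542907715), (26.92293930053711, 27.4617862701416), 156.48594665527344) (306.50765800476074, 313.19220542907715) [0.4409 0.0909 0.064 ]
[np.float64(0.05473307587785112)]
side (350, 237) ((29.670747756958008, 19.638442993164062), (16.200647354125977, 25.016510009765625), 93.79874420166016) (349.670747756958, 226.63844299316406) [0.6465 0.1161 0.064 ]
[np.float64(0.05196317233539555)]
side (256, 264) ((27.883962631225586, 19.432315826416016), (18.339632034301758, 26.947919845581055), 82.37505340576172) (253.8839626312256, 253.43231582641602) [0.4403 0.0893 0.064 ]
[np.float64(0.05305572437654368)]
0.9
```

View pics/k.png

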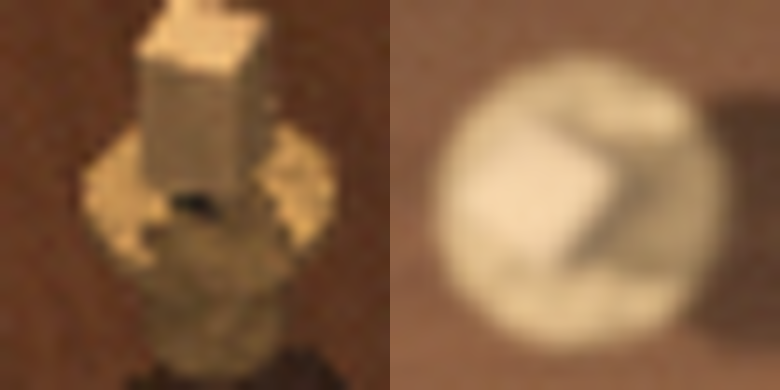

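```bash
cat >> h.py <<'E'
from scipy.spatial.transform import Rotation as Ro
def axes(s=None):
    s=s or manip.read_state(); return Ro.from_quat(s['tcp_rot']).as_matrix()
def yaw(s=None):
    R=axes(s); return np.degrees(np.arctan2(R[1,1],R[0,1]))
def go(target,s=None):
    s=s or manip.read_state(); d=np.array(target)-np.array(s['tcp_pos'])
    return axes(s).T@d*1000
def st():
    s=manip.read_state(); print('t',round(s['t'],2),'tcp',np.round(s['tcp_pos'],4),'yaw',round(yaw(s),2),'F',np.round(s['wrist_force'],2),'M',np.round(s['moment'],3),'open',round(s['opening']*1000,1),'j',np.round(s['joints'],2)); return s
E
python3 - <<'E'
from h import *; import pickle
s=st(); print(axes(s))
ps,pt=pickle.load(open('p0.pkl','rb'))
print('flange top',atz(pt,217,262.7,.032))
print('flange side',atz(ps,285-14+210/13.93,199-14+195/13.93,.032))
print('knob right edge side view',[atz(ps,285-14+a/13.93,199-14+b/13.93,.065) for a,b in((138,52),(175,8),(268,15),(240,75))])
print(go([.5475,.2755,.15]))
E
```

```text
t 0.9 tcp [ 0.163  -0.5253  0.2393] yaw -72.77 F [ 0.53 -0.33 -0.18] M [-0.008  0.01   0.036] open 85.5 j [-1.27  0.09  0.18  1.66 -0.    1.57]
[[-0.      0.2963 -0.9551]
 [ 0.     -0.9551 -0.2963]
 [-1.     -0.      0.    ]]
flange top [0.5446 0.2768 0.032 ]
flange side [0.5459 0.276  0.032 ]
knob right edge side view [array([0.5349, 0.2747, 0.065 ]), array([0.5431, 0.2844, 0.065 ]), array([0.5573, 0.2788, 0.065 ]), array([0.5495, 0.2648, 0.065 ])]
[  89.2932 -650.9215 -604.529 ]
```

```bash
cat >> h.py <<'E'
def plan(target,yawt,n,maxstep=48,maxturn=8.5,s=None):
    s=s or manip.read_state(); p=np.array(s['tcp_pos']);R=axes(s);y=yaw(s);out=[]
    for i in range(n):
        d=np.array(target)-p; L=np.linalg.norm(d)*1000
        if L>maxstep: d=d*maxstep/L
        dy=((yawt-y+180)%360-180) if abs(yawt-y)>180 else yawt-y
        dy=np.clip(dy,-maxturn,maxturn)
        out.append((np.round(R.T@d*1000,1).tolist(),round(-dy/5,2)))
        p=p+d; y+=dy; R=Ro.from_euler('z',dy,degrees=True).as_matrix()@R
    for o in out: print(o)
    print('end',p,y)
E
python3 - <<'E'
from h import *
plan([.546,.276,.15],59,8)
E
```

```text
([4.8, -35.1, -32.4], np.float64(-1.7))
([4.8, -29.9, -37.3], np.float64(-1.7))
([4.8, -24.0, -41.3], np.float64(-1.7))
([4.8, -17.7, -44.4], np.float64(-1.7))
([4.8, -10.9, -46.5], np.float64(-1.7))
([4.8, -3.9, -47.6], np.float64(-1.7))
([4.8, 3.2, -47.7], np.float64(-1.7))
([4.8, 10.2, -46.7], np.float64(-1.7))
end [ 0.3277 -0.1806  0.2009] -4.766866103308033
```

Call:
arm_command(rows=[{"fingers":50,"translation":[0,-35,-32],"turn":-1.7},{"fingers":50,"translation":[0,-30,-37],"turn":-1.7},{"fingers":50,"translation":[0,-24,-41],"turn":-1.7},{"fingers":50,"translation":[0,-18,-44],"turn":-1.7},{"fingers":50,"translation":[0,-11,-46],"turn":-1.7},{"fingers":50,"translation":[0,-4,-48],"turn":-1.7},{"fingers":50,"translation":[0,3,-48],"turn":-1.7},{"fingers":50,"translation":[0,10,-47],"turn":-1.7}])

```text
t: 1.7
tcp_pos: [0.3247, -0.171, 0.2371]
tcp_rot: [0.518, 0.482, -0.517, 0.482]
wrist_force: [1.8, -1.1, -0.1]
opening: 0.0501
```

```bash
python3 - <<'E'
from h import *
st();plan([.546,.276,.15],59,8)
E
```

```text
t 1.7 tcp [ 0.3247 -0.171   0.2371] yaw -4.01 F [ 1.77 -1.06 -0.11] M [-0.014 -0.097 -0.026] open 50.1 j [-0.49 -0.35 -0.22  1.7   0.    1.15]
([8.3, 18.0, -43.7], np.float64(-1.7))
([8.3, 24.2, -40.6], np.float64(-1.7))
([8.3, 30.0, -36.6], np.float64(-1.7))
([8.3, 35.0, -31.7], np.float64(-1.7))
([8.3, 39.3, -26.2], np.float64(-1.7))
([8.3, 42.8, -20.1], np.float64(-1.7))
([8.3, 45.3, -13.6], np.float64(-1.7))
([8.3, 46.8, -6.7], np.float64(-0.7))
end [0.4925 0.168  0.171 ] 59.0
```

Call:
arm_command(rows=[{"fingers":50,"translation":[8,18,-44],"turn":-1.7},{"fingers":50,"translation":[8,24,-40],"turn":-1.7},{"fingers":50,"translation":[8,30,-36],"turn":-1.7},{"fingers":50,"translation":[8,35,-32],"turn":-1.7},{"fingers":50,"translation":[8,39,-26],"turn":-1.7},{"fingers":50,"translation":[8,43,-20],"turn":-1.7},{"fingers":50,"translation":[8,45,-13],"turn":-1.7},{"fingers":50,"translation":[8,46,-6],"turn":-0.7}])

```text
t: 2.5
tcp_pos: [0.4948, 0.1831, 0.1756]
tcp_rot: [0.184, 0.679, -0.182, 0.687]
wrist_force: [0.8, -1.2, -0.1]
opening: 0.0499
```

```bash
python3 - <<'E'
from h import *
st();plan([.546,.276,.12],59,5)
E
```

```text
t 2.5 tcp [0.4948 0.1831 0.1756] yaw 60.08 F [ 0.85 -1.17 -0.11] M [-0.049 -0.05  -0.053] open 49.9 j [ 0.36  0.01 -0.03  1.52 -0.    0.88]
([22.5, 42.4, -1.0], np.float64(0.22))
([22.5, 42.3, -1.8], np.float64(-0.0))
([11.2, 21.0, -0.9], np.float64(-0.0))
([0.0, 0.0, 0.0], np.float64(-0.0))
([0.0, 0.0, 0.0], np.float64(-0.0))
end [0.546 0.276 0.12 ] 59.0
```

Call:
arm_command(rows=[{"fingers":50,"translation":[22,42,-1],"turn":0.2},{"fingers":50,"translation":[22,42,-2],"turn":0},{"fingers":50,"translation":[11,21,-1],"turn":0},{"fingers":50,"translation":[0,0,0],"turn":0}])

```text
t: 2.9
tcp_pos: [0.5473, 0.2853, 0.1166]
tcp_rot: [0.187, 0.678, -0.185, 0.686]
wrist_force: [-1.2, -0.3, -0.1]
opening: 0.0498
```

```bash
python3 - <<'E'
from h import *
s=st();plan([.546,.276,.047],59,4)
p=manip.snapshot('side'); a=proj(p,s['tcp_pos']); print(a)
im=p['img'].copy()
for n,z in(('tip',-.008),('t',0)):
    q=proj(p,np.array(s['tcp_pos'])+[0,0,z]); cv2.circle(im,tuple(np.round(q).astype(int)),1,(0,255,0),-1)
x,y=285,185
cv2.imwrite('pics/s1.png',cv2.resize(im[y-45:y+45,x-45:x+45],(585,585),interpolation=cv2.INTER_CUBIC))
E
```

```text
t 2.9 tcp [0.5473 0.2853 0.1166] yaw 59.53 F [-1.21 -0.34 -0.12] M [-0.104  0.055  0.036] open 49.8 j [ 0.48  0.23  0.1   1.43 -0.01  1.01]
([47.6, -6.2, 2.0], np.float64(0.11))
([22.0, -2.9, 0.9], np.float64(-0.0))
([0.0, 0.0, 0.0], np.float64(-0.0))
([0.0, 0.0, 0.0], np.float64(-0.0))
end [0.546 0.276 0.047] 59.0
[284.4064 166.3444]
```

View pics/s1.png

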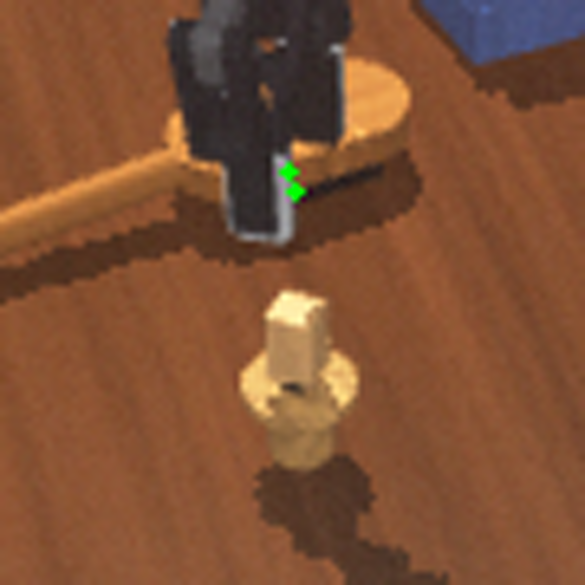

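The arm is above the chosen stopper (crop 297,380); the knob sides look parallel or square to the jaws. I'll correct the position first, then descend.

Call:
arm_command(rows=[{"fingers":50,"translation":[20,-9,3],"turn":0.1},{"fingers":50,"translation":[0,0,0],"turn":0}])

```text
t: 3.15
tcp_pos: [0.5449, 0.2742, 0.0981]
tcp_rot: [0.19, 0.677, -0.188, 0.686]
wrist_force: [-0.0, -0.2, -0.4]
opening: 0.05
```

```bash
python3 - <<'E'
from h import *
s=st();plan([.546,.276,.047],59,4)
E
```

```text
t 3.15 tcp [0.5449 0.2742 0.0981] yaw 59.0 F [-0.01 -0.21 -0.41] M [ 0.004 -0.031  0.029] open 50.0 j [ 0.47  0.21  0.04  1.39 -0.01  1.01]
([48.0, 1.7, -0.5], np.float64(-0.0))
([3.1, 0.1, -0.0], np.float64(-0.0))
([0.0, 0.0, 0.0], np.float64(-0.0))
([0.0, 0.0, 0.0], np.float64(-0.0))
end [0.546 0.276 0.047] 59.0
```

Call:
arm_command(rows=[{"fingers":40,"translation":[24,2,0],"turn":0},{"fingers":40,"translation":[22,0,0],"turn":0},{"fingers":40,"translation":[0,0,0],"turn":0}])

```text
t: 3.45
tcp_pos: [0.5479, 0.2744, 0.0569]
tcp_rot: [0.192, 0.675, -0.187, 0.687]
wrist_force: [-0.7, 0.5, -0.3]
opening: 0.04
```

```bash
python3 - <<'E'
from h import *
s=st();print(go([.546,.276,.047]))
p=manip.snapshot('side'); im=p['img']
x,y=285,195
cv2.imwrite('pics/s2.png',cv2.resize(im[y-35:y+35,x-35:x+35],(560,560),interpolation=cv2.INTER_CUBIC))
E
```

```text
t 3.45 tcp [0.5479 0.2744 0.0569] yaw 58.86 F [-0.71  0.47 -0.33] M [-0.011  0.069 -0.006] open 40.0 j [ 0.47  0.22 -0.02  1.31 -0.01  1.01]
[ 9.8509  0.2488 -2.5802]
```

View pics/s2.png

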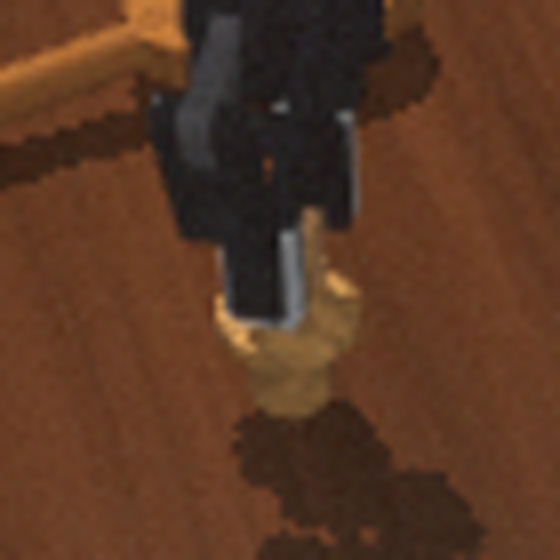

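The fingers straddle the knob, with the near finger at crop (262,280). I'll lower the last 9 mm and close.

Call:
arm_command(rows=[{"fingers":40,"translation":[9,0,-2.5],"turn":0},{"fingers":40,"translation":[0,0,0],"turn":0}])

```text
t: 3.7
tcp_pos: [0.5477, 0.2763, 0.0529]
tcp_rot: [0.194, 0.674, -0.186, 0.688]
wrist_force: [0.7, -0.3, -0.5]
opening: 0.0396
```

```bash
python3 - <<'E'
from h import *
s=st();print(go([.546,.276,.047]))
E
```

```text
t 3.7 tcp [0.5477 0.2763 0.0529] yaw 58.82 F [ 0.7  -0.32 -0.53] M [-0.032  0.068  0.047] open 39.6 j [ 0.47  0.22 -0.03  1.29 -0.01  1.01]
[ 5.869  -1.1771 -1.3922]
```

```bash
cat >> h.py <<'E'
def tilt(s=None):
    R=axes(s); print('toolx',np.round(R[:,0],4),'tilt deg',round(np.degrees(np.arccos(-R[2,0])),2),'tooly z',round(R[2,1],4))
E
python3 - <<'E'
from h import *
s=st();tilt(s)
E
```

```text
t 3.7 tcp [0.5477 0.2763 0.0529] yaw 58.82 F [ 0.7  -0.32 -0.53] M [-0.032  0.068  0.047] open 39.6 j [ 0.47  0.22 -0.03  1.29 -0.01  1.01]
toolx [ 0.0234  0.0053 -0.9997] tilt deg 1.37 tooly z 0.0166
```

Call:
arm_command(rows=[{"fingers":40,"translation":[9,-1,-2],"turn":0}])

```text
t: 3.8
tcp_pos: [0.5468, 0.277, 0.046]
tcp_rot: [0.195, 0.673, -0.185, 0.689]
wrist_force: [-0.1, 0.7, 0.4]
opening: 0.04
```

```bash
python3 - <<'E'
from h import *
s=st();tilt(s);print(go([.546,.276,.047]))
E
```

```text
t 3.8 tcp [0.5468 0.277  0.046 ] yaw 58.82 F [-0.07  0.74  0.38] M [-0.001  0.023  0.021] open 40.0 j [ 0.47  0.22 -0.05  1.28 -0.01  1.02]
toolx [ 0.0268  0.007  -0.9996] tilt deg 1.59 tooly z 0.0199
[-1.0082 -1.3048 -0.1617]
```

Call:
arm_command(rows=[{"fingers":25,"translation":[-2,-1,0],"turn":0},{"fingers":0,"translation":[0,0,0],"turn":0},{"fingers":0,"translation":[0,0,0],"turn":0},{"fingers":0,"translation":[0,0,0],"turn":0}])

```text
t: 4.2
tcp_pos: [0.5458, 0.2761, 0.0481]
tcp_rot: [0.195, 0.673, -0.185, 0.689]
wrist_force: [-0.9, 0.2, -1.9]
opening: 0.0165
```

```bash
python3 - <<'E'
from h import *
s=st();tilt(s)
p=manip.snapshot('side'); im=p['img']
x,y=285,195
cv2.imwrite('pics/s3.png',cv2.resize(im[y-35:y+35,x-35:x+35],(560,560),interpolation=cv2.INTER_CUBIC))
E
```

```text
t 4.2 tcp [0.5458 0.2761 0.0481] yaw 58.83 F [-0.9   0.16 -1.93] M [-0.077  0.031  0.01 ] open 16.5 j [ 0.47  0.22 -0.05  1.28 -0.01  1.02]
toolx [ 0.0266  0.0068 -0.9996] tilt deg 1.58 tooly z 0.0196
```

View pics/s3.png

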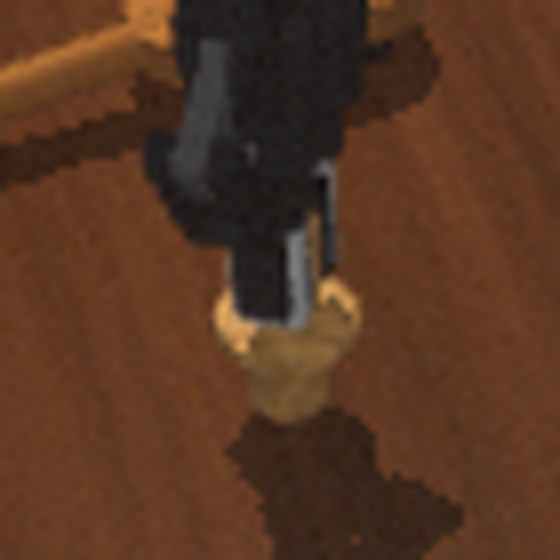

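```bash
python3 - <<'E'
from h import *; import pickle
ps,pt=pickle.load(open('p0.pkl','rb'))
a=[cv2.resize(p['img'][y-13:y+13,x-13:x+13],(380,380),interpolation=cv2.INTER_CUBIC) for p,x,y in((pt,293,211),(pt,307,313))]
b=[cv2.resize(p['img'][y-9:y+9,x-13:x+13],(380,263),interpolation=cv2.INTER_CUBIC) for p,x,y in((ps,350,227),(ps,254,254))]
cv2.imwrite('pics/pots.png',np.vstack([np.hstack(a),np.hstack(b)])[:600])
E
```

```text
(no output)
```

View pics/pots.png

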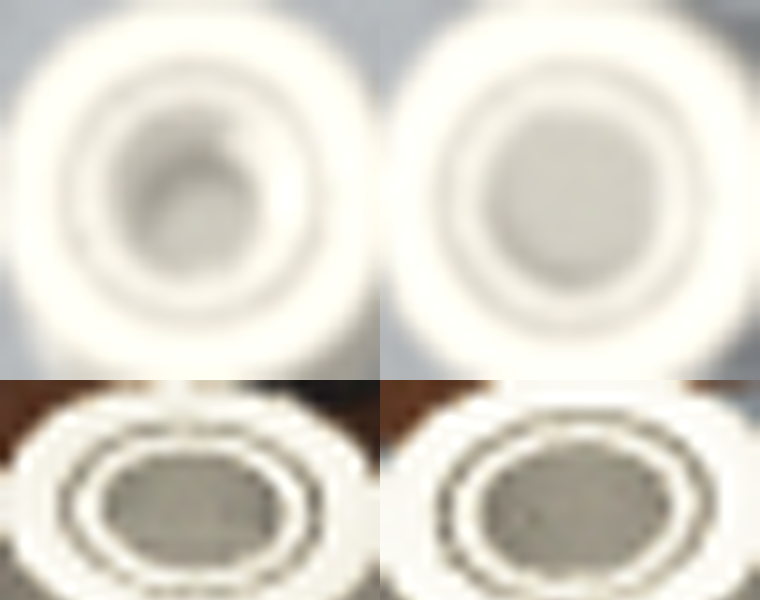

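```bash
python3 - <<'E'
from h import *
s=manip.read_state(); s2=dict(s); plan([.546,.276,.15],yaw(s),3); s2['tcp_pos']=[.546,.276,.14]; plan([.6468,.1168,.145],yaw(s),5,s=s2)
E
```

```text
([-48.0, 0.9, 1.0], np.float64(-0.0))
([-48.0, 0.9, 1.0], np.float64(-0.0))
([-5.9, 0.1, 0.1], np.float64(-0.0))
end [0.546 0.276 0.15 ] 58.83761697916917
([-0.9, -21.4, 43.0], np.float64(-0.0))
([-0.9, -21.4, 43.0], np.float64(-0.0))
([-0.9, -21.4, 43.0], np.float64(-0.0))
([-0.8, -19.8, 39.8], np.float64(-0.0))
([0.0, 0.0, 0.0], np.float64(-0.0))
end [0.6468 0.1168 0.145 ] 58.83761697916917
```

Call:
arm_command(rows=[{"fingers":0,"translation":[-15,0,0],"turn":0},{"fingers":0,"translation":[-45,0,0],"turn":0},{"fingers":0,"translation":[-40,0,0],"turn":0},{"fingers":0,"translation":[-5,0,0],"turn":0}])

```text
t: 4.65
tcp_pos: [0.5415, 0.2747, 0.1573]
tcp_rot: [0.194, 0.674, -0.186, 0.688]
wrist_force: [0.0, 0.2, 0.3]
opening: 0.0167
```

```bash
python3 - <<'E'
from h import *
s=st();tilt(s); plan([.6468,.1168,.15],59,5,s=s)
E
```

```text
t 4.65 tcp [0.5415 0.2747 0.1573] yaw 58.83 F [0.04 0.18 0.3 ] M [ 0.004  0.024 -0.045] open 16.7 j [ 0.47  0.19  0.13  1.49 -0.01  1.02]
toolx [ 0.0231  0.0052 -0.9997] tilt deg 1.36 tooly z 0.0164
([2.3, -20.4, 43.4], np.float64(-0.03))
([2.2, -20.5, 43.3], np.float64(-0.0))
([2.2, -20.5, 43.3], np.float64(-0.0))
([2.2, -19.6, 41.5], np.float64(-0.0))
([0.0, 0.0, 0.0], np.float64(-0.0))
end [0.6468 0.1168 0.15  ] 59.0
```

Call:
arm_command(rows=[{"fingers":0,"translation":[2,-20,43],"turn":0},{"fingers":0,"translation":[2,-20,43],"turn":0},{"fingers":0,"translation":[2,-20,43],"turn":0},{"fingers":0,"translation":[2,-15,33],"turn":0},{"fingers":0,"translation":[0,0,0],"turn":0},{"fingers":0,"translation":[0,0,0],"turn":0}])

```text
t: 5.25
tcp_pos: [0.6459, 0.1231, 0.1567]
tcp_rot: [0.194, 0.672, -0.183, 0.691]
wrist_force: [0.5, 0.9, -0.5]
opening: 0.017
```

```bash
python3 - <<'E'
from h import *
s=st();tilt(s); plan([.6468,.1168,.13],59,2,s=s)
p=manip.snapshot('side'); im=p['img']
x,y=350,220
cv2.imwrite('pics/s4.png',cv2.resize(im[y-45:y+45,x-45:x+45],(585,585),interpolation=cv2.INTER_CUBIC))
E
```

```text
t 5.25 tcp [0.6459 0.1231 0.1567] yaw 59.04 F [ 0.46  0.91 -0.51] M [ 0.007 -0.004 -0.016] open 17.0 j [0.19 0.3  0.26 1.5  0.   0.73]
toolx [ 0.0296  0.0081 -0.9995] tilt deg 1.76 tooly z 0.0222
([26.7, -5.5, 3.4], np.float64(0.01))
([0.0, 0.0, 0.0], np.float64(-0.0))
end [0.6468 0.1168 0.13  ] 59.0
```

View pics/s4.png

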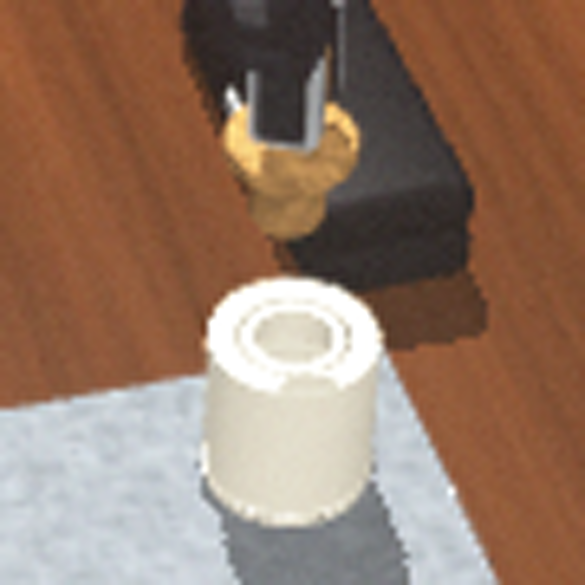

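The stopper hangs plumb at crop (290,180) over the pot mouth (crop 293,337). I'll centre it and get closer.

Call:
arm_command(rows=[{"fingers":0,"translation":[15,-4,2],"turn":0},{"fingers":0,"translation":[14,-4,3],"turn":0},{"fingers":0,"translation":[0,0,0],"turn":0},{"fingers":0,"translation":[0,0,0],"turn":0}])

```text
t: 5.7
tcp_pos: [0.6454, 0.1171, 0.1277]
tcp_rot: [0.193, 0.672, -0.181, 0.691]
wrist_force: [0.1, 1.5, -0.7]
opening: 0.0168
```

```bash
cat >> h.py <<'E'
def circ(p,im,c,r,col,k,x0,y0):
    a=np.linspace(0,2*np.pi,90)
    P=np.array([proj(p,[c[0]+r*np.cos(t),c[1]+r*np.sin(t),c[2]]) for t in a])
    cv2.polylines(im,[np.round(((P-[x0,y0])*k+k/2)*16).astype(np.int32)],True,col,1,cv2.LINE_AA,4)
def overlay(name,cam,x,y,r,circs,k=None):
    p=manip.snapshot(cam); k=k or 580/(2*r)
    im=cv2.resize(p['img'][y-r:y+r,x-r:x+r],None,fx=k,fy=k,interpolation=cv2.INTER_CUBIC)
    im2=im.copy()
    for c,rr,col in circs: circ(p,im2,c,rr,col,k,x-r,y-r)
    cv2.imwrite(name,im2)
    return p
E
python3 - <<'E'
from h import *
s=st();tilt(s); print(go([.6468,.1168,.125],s))
x,y,z=s['tcp_pos']; zf=z-.0481
overlay('pics/s5.png','side',350,215,35,[((x,y,zf),.012,(0,255,0)),((x,y,zf+.032),.021,(0,255,0)),((.6468,.1168,.064),.028,(0,0,255)),((.6468,.1168,.004),.028,(0,0,255)),((.6468,.1168,.064),.013,(0,0,255))])
E
```

```text
t 5.7 tcp [0.6454 0.1171 0.1277] yaw 59.3 F [ 0.11  1.49 -0.74] M [-0.026  0.066 -0.002] open 16.8 j [0.18 0.3  0.2  1.45 0.   0.71]
toolx [ 0.0302  0.0087 -0.9995] tilt deg 1.8 tooly z 0.0229
[2.7233 0.3582 1.2816]
```

View pics/s5.png

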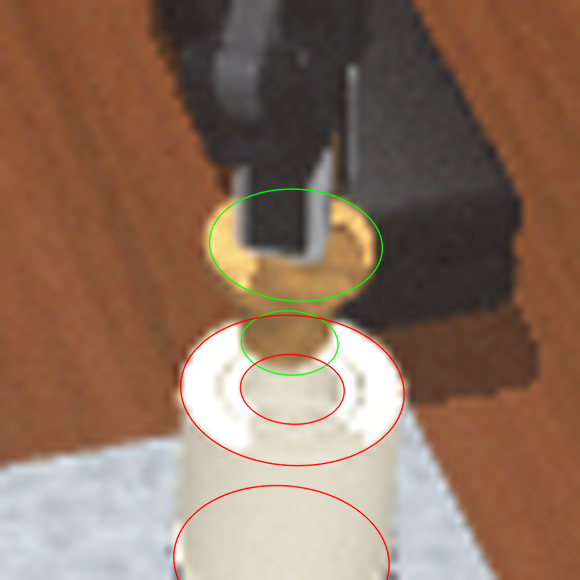

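Call:
arm_command(rows=[{"fingers":0,"translation":[6,1,2.5],"turn":0},{"fingers":0,"translation":[6,0,0],"turn":0},{"fingers":0,"translation":[0,0,0],"turn":0}])

```text
t: 6.05
tcp_pos: [0.649, 0.1178, 0.116]
tcp_rot: [0.193, 0.672, -0.181, 0.692]
wrist_force: [-0.1, -0.1, -0.7]
opening: 0.017
```

```bash
python3 - <<'E'
from h import *
s=st();tilt(s); print(go([.6468,.1168,.112],s))
E
```

```text
t 6.05 tcp [0.649  0.1178 0.116 ] yaw 59.36 F [-0.11 -0.13 -0.65] M [-0.009  0.018 -0.008] open 17.0 j [0.18 0.31 0.19 1.42 0.   0.71]
toolx [ 0.0317  0.009  -0.9995] tilt deg 1.89 tooly z 0.0239
[ 3.9437 -2.0376 -1.4835]
```

Call:
arm_command(rows=[{"fingers":0,"translation":[0,-1.8,-1.3],"turn":0},{"fingers":0,"translation":[0,0,0],"turn":0}])

```text
t: 6.25
tcp_pos: [0.6468, 0.1169, 0.1159]
tcp_rot: [0.193, 0.672, -0.181, 0.692]
wrist_force: [-0.7, 0.1, -0.6]
opening: 0.0168
```

```bash
python3 - <<'E'
from h import *
s=st();tilt(s); print(go([.6468,.1168,.112],s))
x,y,z=s['tcp_pos']; zf=z-.0481
overlay('pics/s6.png','side',350,220,25,[((x,y,zf+.032),.021,(0,255,0)),((.6468,.1168,.064),.028,(0,0,255))])
E
```

```text
t 6.25 tcp [0.6468 0.1169 0.1159] yaw 59.37 F [-0.69  0.06 -0.58] M [ 0.004 -0.007  0.01 ] open 16.8 j [0.18 0.3  0.18 1.42 0.   0.71]
toolx [ 0.0315  0.009  -0.9995] tilt deg 1.88 tooly z 0.0238
[ 3.8833 -0.1985 -0.0027]
```

View pics/s6.png

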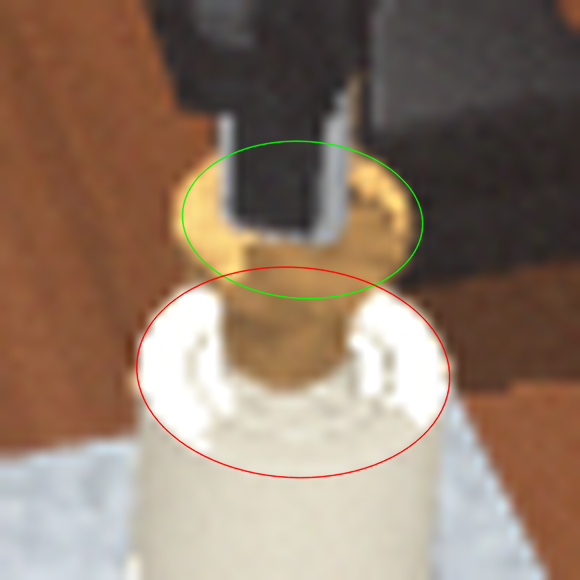

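The stopper foot (crop 288,385) sits over the liner (crop centre 291,355), about 0.5 mm short in x. I'll descend gently.

Call:
arm_command(rows=[{"fingers":0,"translation":[4,0.3,0.5],"turn":0},{"fingers":0,"translation":[3,0,0],"turn":0},{"fingers":0,"translation":[0,0,0],"turn":0}])

```text
t: 6.6
tcp_pos: [0.648, 0.1169, 0.1088]
tcp_rot: [0.193, 0.672, -0.181, 0.692]
wrist_force: [0.3, 0.1, -0.7]
opening: 0.0169
```

```bash
python3 - <<'E'
from h import *
s=st();tilt(s); print(go([.6472,.1167,.100],s))
E
```

```text
t 6.6 tcp [0.648  0.1169 0.1088] yaw 59.36 F [ 0.3   0.11 -0.7 ] M [ 0.049 -0.011 -0.043] open 16.9 j [0.18 0.3  0.17 1.41 0.   0.71]
toolx [ 0.0324  0.0092 -0.9994] tilt deg 1.93 tooly z 0.0244
[ 8.777  -0.8163 -0.7445]
```

Call:
arm_command(rows=[{"fingers":0,"translation":[4,-0.3,-0.3],"turn":0},{"fingers":0,"translation":[2.5,0,0],"turn":0},{"fingers":0,"translation":[0,0,0],"turn":0}])

```text
t: 6.9
tcp_pos: [0.6477, 0.1168, 0.1015]
tcp_rot: [0.193, 0.672, -0.181, 0.692]
wrist_force: [0.3, 0.1, 0.0]
opening: 0.0168
```

```bash
python3 - <<'E'
from h import *
s=st();tilt(s); print(go([.6472,.1167,.100],s))
E
```

```text
t 6.9 tcp [0.6477 0.1168 0.1015] yaw 59.35 F [0.28 0.12 0.02] M [ 0.028  0.065 -0.047] open 16.8 j [0.18 0.3  0.16 1.39 0.   0.71]
toolx [ 0.0322  0.0091 -0.9994] tilt deg 1.92 tooly z 0.0243
[ 1.508  -0.4088 -0.4135]
```

Call:
arm_command(rows=[{"fingers":0,"translation":[2,0,0],"turn":0},{"fingers":0,"translation":[0,0,0],"turn":0}])

```text
t: 7.1
tcp_pos: [0.6479, 0.1169, 0.0994]
tcp_rot: [0.193, 0.672, -0.181, 0.692]
wrist_force: [-0.3, -0.2, 0.6]
opening: 0.0163
```

```bash
python3 - <<'E'
from h import *
s=st()
E
```

```text
t 7.1 tcp [0.6479 0.1169 0.0994] yaw 59.36 F [-0.28 -0.2   0.61] M [-0.024 -0.001  0.038] open 16.3 j [0.18 0.3  0.16 1.39 0.   0.71]
```

Call:
arm_command(rows=[{"fingers":0,"translation":[2,0,0],"turn":0},{"fingers":0,"translation":[0,0,0],"turn":0}])

```text
t: 7.3
tcp_pos: [0.6481, 0.117, 0.0982]
tcp_rot: [0.193, 0.671, -0.181, 0.692]
wrist_force: [-1.1, 0.3, 3.4]
opening: 0.0167
```

```bash
python3 - <<'E'
from h import *
s=st()
E
```

```text
t 7.3 tcp [0.6481 0.117  0.0982] yaw 59.36 F [-1.08  0.34  3.39] M [-0.11   0.425  0.044] open 16.7 j [0.18 0.3  0.15 1.39 0.   0.71]
```

At z=0.098 it is stopped 12 mm down with about 4 N, so this far pot refuses. I'll press to about 5 N and hold.

Call:
arm_command(rows=[{"fingers":0,"translation":[0.7,0,0],"turn":0},{"fingers":0,"translation":[0,0,0],"turn":0}])

```text
t: 7.5
tcp_pos: [0.6482, 0.117, 0.0982]
tcp_rot: [0.193, 0.671, -0.181, 0.693]
wrist_force: [-1.0, -0.3, 2.8]
opening: 0.0166
```

```bash
python3 - <<'E'
from h import *
s=st()
E
```

```text
t 7.5 tcp [0.6482 0.117  0.0982] yaw 59.36 F [-1.03 -0.33  2.76] M [-0.091  0.357 -0.052] open 16.6 j [0.18 0.3  0.15 1.39 0.   0.71]
```

Call:
arm_command(rows=[{"fingers":0,"translation":[1,0,0],"turn":0},{"fingers":0,"translation":[1,0,0],"turn":0}])

```text
t: 7.7
tcp_pos: [0.6484, 0.117, 0.0969]
tcp_rot: [0.193, 0.671, -0.18, 0.693]
wrist_force: [-2.1, 0.4, 6.3]
opening: 0.0168
```

```bash
python3 - <<'E'
from h import *
s=st()
E
```

```text
t 7.7 tcp [0.6484 0.117  0.0969] yaw 59.36 F [-2.13  0.38  6.27] M [-0.103  0.619 -0.023] open 16.8 j [0.18 0.3  0.15 1.38 0.   0.71]
```

Call:
arm_command(rows=[{"fingers":0,"translation":[0,0,0],"turn":0}])

```text
t: 7.8
tcp_pos: [0.6483, 0.1171, 0.0971]
tcp_rot: [0.193, 0.671, -0.18, 0.693]
wrist_force: [-2.5, -0.4, 5.9]
opening: 0.0167
```

```bash
python3 - <<'E'
from h import *
s=st()
E
```

```text
t 7.8 tcp [0.6483 0.1171 0.0971] yaw 59.36 F [-2.5  -0.39  5.94] M [-0.144  0.569  0.034] open 16.7 j [0.18 0.3  0.15 1.38 0.   0.71]
```

Call:
arm_command(rows=[{"fingers":0,"translation":[0,0,0],"turn":0},{"fingers":0,"translation":[0,0,0],"turn":0}])

```text
t: 8.0
tcp_pos: [0.6483, 0.117, 0.0976]
tcp_rot: [0.194, 0.671, -0.18, 0.693]
wrist_force: [-1.1, -0.3, 5.0]
opening: 0.0164
```

```bash
python3 - <<'E'
from h import *
s=st()
E
```

```text
t 8.0 tcp [0.6483 0.117  0.0976] yaw 59.36 F [-1.08 -0.3   4.96] M [-0.104  0.475 -0.025] open 16.4 j [0.18 0.3  0.15 1.38 0.   0.71]
```

Call:
arm_command(rows=[{"fingers":0,"translation":[0.3,0,0],"turn":0},{"fingers":0,"translation":[0.3,0,0],"turn":0},{"fingers":0,"translation":[0.3,0,0],"turn":0}])

```text
t: 8.3
tcp_pos: [0.6483, 0.117, 0.0971]
tcp_rot: [0.194, 0.671, -0.18, 0.693]
wrist_force: [-3.1, -0.4, 6.0]
opening: 0.0171
```

```bash
python3 - <<'E'
from h import *
s=st()
E
```

```text
t 8.3 tcp [0.6483 0.117  0.0971] yaw 59.36 F [-3.08 -0.4   5.99] M [-0.105  0.569  0.009] open 17.1 j [0.18 0.3  0.15 1.38 0.   0.71]
```

Call:
arm_command(rows=[{"fingers":0,"translation":[0,-0.2,-0.3],"turn":0},{"fingers":0,"translation":[0.2,0,0],"turn":0},{"fingers":0,"translation":[0.2,0,0],"turn":0}])

```text
t: 8.6
tcp_pos: [0.6483, 0.117, 0.0972]
tcp_rot: [0.194, 0.67, -0.18, 0.693]
wrist_force: [-2.2, -0.6, 5.2]
opening: 0.017
```

```bash
python3 - <<'E'
from h import *
s=st()
E
```

```text
t 8.6 tcp [0.6483 0.117  0.0972] yaw 59.36 F [-2.24 -0.59  5.18] M [-0.105  0.623  0.007] open 17.0 j [0.18 0.3  0.15 1.38 0.   0.71]
```

Call:
arm_command(rows=[{"fingers":0,"translation":[0.2,0,0],"turn":0},{"fingers":0,"translation":[0.2,0,0],"turn":0},{"fingers":0,"translation":[0.1,0,0],"turn":0}])

```text
t: 8.9
tcp_pos: [0.6483, 0.117, 0.0972]
tcp_rot: [0.194, 0.67, -0.18, 0.694]
wrist_force: [-2.3, -0.2, 5.9]
opening: 0.017
```

```bash
python3 - <<'E'
from h import *
s=st()
E
```

```text
t 8.9 tcp [0.6483 0.117  0.0972] yaw 59.36 F [-2.32 -0.23  5.85] M [-0.108  0.565 -0.01 ] open 17.0 j [0.18 0.3  0.15 1.38 0.   0.71]
```

Call:
arm_command(rows=[{"fingers":0,"translation":[0,0,0],"turn":0},{"fingers":0,"translation":[0.2,0,0],"turn":0},{"fingers":0,"translation":[0.2,0,0],"turn":0},{"fingers":0,"translation":[0.2,0,0],"turn":0}])

```text
t: 9.3
tcp_pos: [0.6483, 0.117, 0.0971]
tcp_rot: [0.194, 0.67, -0.18, 0.694]
wrist_force: [-2.0, -1.5, 5.6]
opening: 0.0167
```

```bash
python3 - <<'E'
from h import *
s=st()
E
```

```text
t 9.3 tcp [0.6483 0.117  0.0971] yaw 59.36 F [-2.03 -1.47  5.64] M [-0.147  0.622 -0.02 ] open 16.7 j [0.18 0.3  0.15 1.38 0.   0.71]
```

Call:
arm_command(rows=[{"fingers":0,"translation":[0,0,0],"turn":0},{"fingers":0,"translation":[0.2,0,0],"turn":0},{"fingers":0,"translation":[0.1,0,0],"turn":0},{"fingers":0,"translation":[0.2,0,0],"turn":0}])

```text
t: 9.7
tcp_pos: [0.6482, 0.117, 0.0972]
tcp_rot: [0.194, 0.67, -0.18, 0.694]
wrist_force: [-2.4, 0.3, 6.2]
opening: 0.0166
```

```bash
python3 - <<'E'
from h import *
s=st();tilt(s)
p=overlay('pics/s7.png','side',350,220,25,[])
E
```

```text
t 9.7 tcp [0.6482 0.117  0.0972] yaw 59.36 F [-2.4   0.27  6.15] M [-0.14   0.581  0.029] open 16.6 j [0.18 0.3  0.15 1.38 0.   0.71]
toolx [ 0.038   0.01   -0.9992] tilt deg 2.25 tooly z 0.0279
```

View pics/s7.png

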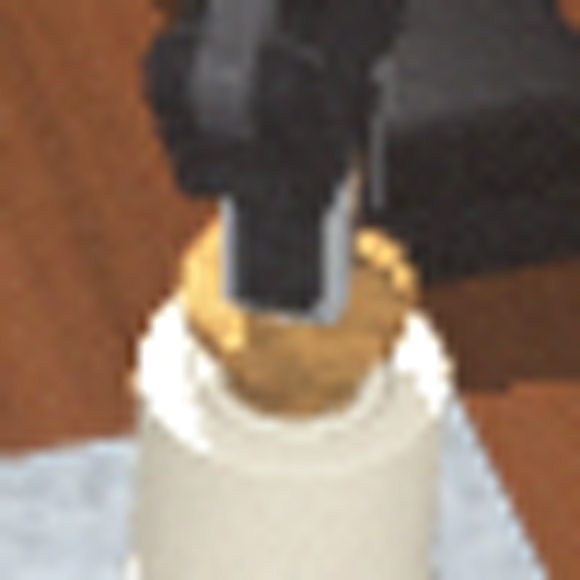

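Call:
arm_command(rows=[{"fingers":0,"translation":[-6,0,0],"turn":0},{"fingers":0,"translation":[-12,0,0],"turn":0},{"fingers":0,"translation":[-20,0,0],"turn":0},{"fingers":0,"translation":[-18,0,0],"turn":0},{"fingers":0,"translation":[-3,0,0],"turn":0}])

```text
t: 10.25
tcp_pos: [0.6455, 0.1164, 0.1575]
tcp_rot: [0.193, 0.671, -0.18, 0.693]
wrist_force: [-0.5, -0.8, -0.5]
opening: 0.0169
```

```bash
python3 - <<'E'
from h import *
s=st();tilt(s); plan([.441,.090,.15],yaw(s),6,s=s)
E
```

```text
t 10.25 tcp [0.6455 0.1164 0.1575] yaw 59.36 F [-0.46 -0.83 -0.52] M [0.021 0.058 0.004] open 16.9 j [0.18 0.29 0.25 1.5  0.   0.71]
toolx [ 0.0354  0.0096 -0.9993] tilt deg 2.1 tooly z 0.0263
([0.0, -29.6, -37.8], np.float64(-0.0))
([0.0, -29.6, -37.8], np.float64(-0.0))
([0.0, -29.6, -37.8], np.float64(-0.0))
([0.0, -29.6, -37.8], np.float64(-0.0))
([0.0, -8.9, -11.3], np.float64(-0.0))
([0.0, 0.0, 0.0], np.float64(-0.0))
end [0.441 0.09  0.15 ] 59.358184170663364
```

Call:
arm_command(rows=[{"fingers":0,"translation":[0,-30,-38],"turn":0},{"fingers":0,"translation":[0,-30,-38],"turn":0},{"fingers":0,"translation":[0,-30,-38],"turn":0},{"fingers":0,"translation":[0,-25,-32],"turn":0},{"fingers":0,"translation":[0,-5,-7],"turn":0},{"fingers":0,"translation":[0,0,0],"turn":0},{"fingers":0,"translation":[0,0,0],"turn":0}])

```text
t: 10.95
tcp_pos: [0.448, 0.0905, 0.1437]
tcp_rot: [0.193, 0.673, -0.181, 0.691]
wrist_force: [-0.0, 0.1, 0.9]
opening: 0.0171
```

```bash
python3 - <<'E'
from h import *
s=st();tilt(s); plan([.441,.090,.13],59.36,3,s=s)
E
```

```text
t 10.95 tcp [0.448  0.0905 0.1437] yaw 59.35 F [-0.03  0.09  0.87] M [-0.065  0.007  0.019] open 17.1 j [ 0.2  -0.18 -0.27  1.45  0.    0.73]
toolx [ 0.0295  0.0085 -0.9995] tilt deg 1.76 tooly z 0.0224
([13.5, -4.3, -6.1], np.float64(-0.0))
([0.0, 0.0, 0.0], np.float64(-0.0))
([0.0, 0.0, 0.0], np.float64(-0.0))
end [0.441 0.09  0.13 ] 59.36
```

Call:
arm_command(rows=[{"fingers":0,"translation":[10,-4,-6],"turn":0},{"fingers":0,"translation":[5,0,0],"turn":0},{"fingers":0,"translation":[0,0,0],"turn":0},{"fingers":0,"translation":[0,0,0],"turn":0}])

```text
t: 11.35
tcp_pos: [0.4453, 0.0908, 0.1279]
tcp_rot: [0.193, 0.672, -0.181, 0.691]
wrist_force: [0.5, -0.1, -0.3]
opening: 0.0167
```

```bash
python3 - <<'E'
from h import *
s=st();tilt(s); print(go([.441,.090,.125],s))
x,y,z=s['tcp_pos']; zf=z-.0481
overlay('pics/s8.png','side',255,243,30,[((x,y,zf),.012,(0,255,0)),((x,y,zf+.032),.021,(0,255,0)),((.441,.09,.064),.028,(0,0,255)),((.441,.09,.064),.013,(0,0,255))])
E
```

```text
t 11.35 tcp [0.4453 0.0908 0.1279] yaw 59.33 F [ 0.51 -0.09 -0.34] M [-0.049  0.054  0.053] open 16.7 j [ 0.2  -0.19 -0.3   1.42  0.    0.74]
toolx [ 0.0302  0.0086 -0.9995] tilt deg 1.8 tooly z 0.0228
[ 2.7864 -2.9025 -3.3368]
```

View pics/s8.png

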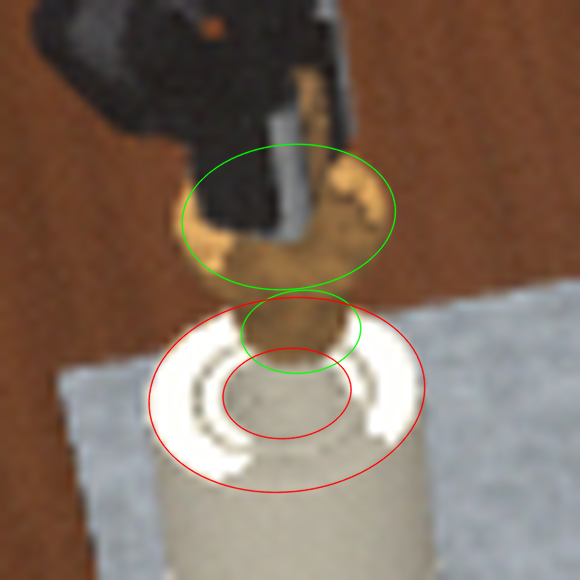

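```bash
python3 - <<'E'
from h import *
s=st(); print(go([.4422,.090,.115],s))
E
```

```text
t 11.4 tcp [0.4453 0.0908 0.128 ] yaw 59.33 F [-0.62  0.01 -1.37] M [ 0.031  0.026 -0.012] open 17.1 j [ 0.2  -0.19 -0.3   1.42  0.    0.74]
[12.8458 -2.5253 -2.5397]
```

Call:
arm_command(rows=[{"fingers":0,"translation":[6,-2.5,-2.5],"turn":0},{"fingers":0,"translation":[6,0,0],"turn":0},{"fingers":0,"translation":[0,0,0],"turn":0}])

```text
t: 11.7
tcp_pos: [0.4427, 0.09, 0.115]
tcp_rot: [0.193, 0.672, -0.181, 0.691]
wrist_force: [-0.0, -0.1, -0.6]
opening: 0.0165
```

```bash
python3 - <<'E'
from h import *
s=st();tilt(s); print(go([.4422,.090,.110],s))
x,y,z=s['tcp_pos']; zf=z-.0481
overlay('pics/s9.png','side',255,246,25,[((.441,.09,.064),.028,(0,0,255))])
E
```

```text
t 11.7 tcp [0.4427 0.09   0.115 ] yaw 59.33 F [-0.04 -0.09 -0.6 ] M [-0.024  0.056 -0.103] open 16.5 j [ 0.2  -0.19 -0.33  1.4   0.    0.73]
toolx [ 0.0304  0.0086 -0.9995] tilt deg 1.81 tooly z 0.0229
[ 5.0234 -0.3807 -0.5579]
```

View pics/s9.png

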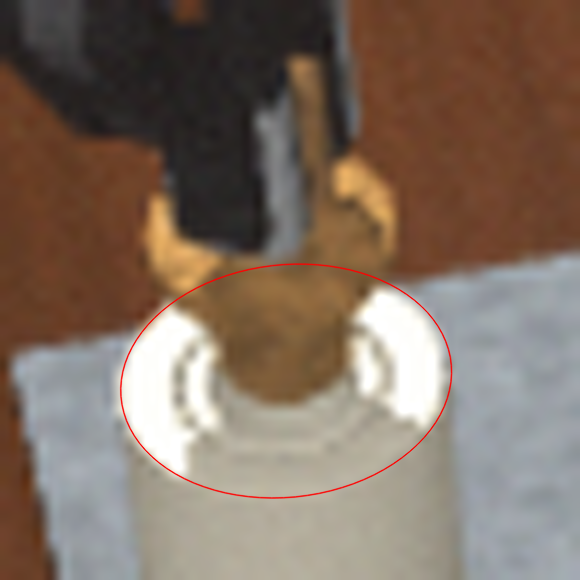

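The foot (crop centre 283) is centred over the near pot's liner (crop centre 282). I'll descend in gentle steps.

Call:
arm_command(rows=[{"fingers":0,"translation":[4,0,0],"turn":0},{"fingers":0,"translation":[3,0,0],"turn":0},{"fingers":0,"translation":[0,0,0],"turn":0}])

```text
t: 12.05
tcp_pos: [0.4434, 0.0901, 0.1088]
tcp_rot: [0.193, 0.672, -0.181, 0.692]
wrist_force: [-1.3, -0.1, 3.8]
opening: 0.017
```

```bash
python3 - <<'E'
from h import *
s=st()
E
```

```text
t 12.05 tcp [0.4434 0.0901 0.1088] yaw 59.33 F [-1.26 -0.07  3.8 ] M [-0.095  0.364  0.029] open 17.0 j [ 0.2  -0.19 -0.34  1.39  0.    0.73]
```

Call:
arm_command(rows=[{"fingers":0,"translation":[-4,0,0],"turn":0},{"fingers":0,"translation":[0,-0.7,-1.2],"turn":0},{"fingers":0,"translation":[0,0,0],"turn":0}])

```text
t: 12.35
tcp_pos: [0.4418, 0.0901, 0.1132]
tcp_rot: [0.193, 0.672, -0.181, 0.692]
wrist_force: [-0.4, 0.2, 0.2]
opening: 0.0167
```

```bash
python3 - <<'E'
from h import *
s=st(); print(go([.442,.090,.110],s))
overlay('pics/s10.png','side',255,250,22,[((.441,.09,.064),.028,(0,0,255)),((.441,.09,.064),.013,(0,0,255))])
E
```

```text
t 12.35 tcp [0.4418 0.0901 0.1132] yaw 59.33 F [-0.36  0.24  0.21] M [-0.029  0.032  0.019] open 16.7 j [ 0.2  -0.2  -0.34  1.4   0.    0.74]
[ 3.2266 -0.1103  0.151 ]
```

View pics/s10.png

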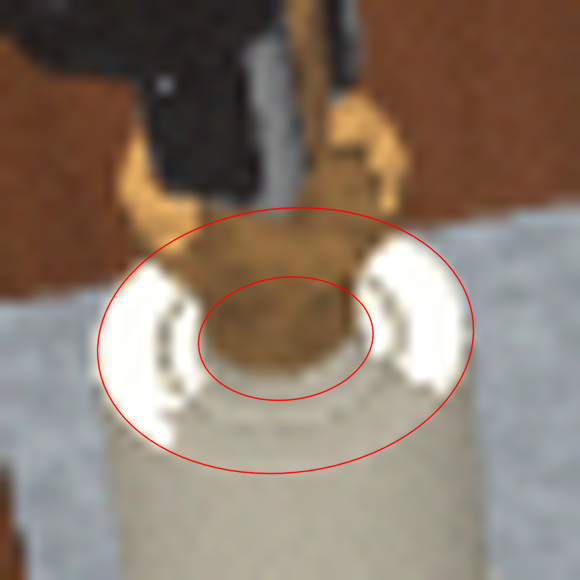

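Call:
arm_command(rows=[{"fingers":0,"translation":[3,-0.2,-0.2],"turn":0},{"fingers":0,"translation":[2,-0.2,-0.2],"turn":0}])

```text
t: 12.6
tcp_pos: [0.4416, 0.0901, 0.108]
tcp_rot: [0.193, 0.671, -0.181, 0.692]
wrist_force: [-0.7, -0.1, -0.7]
opening: 0.0167
```

```bash
python3 - <<'E'
from h import *
s=st(); print(go([.442,.090,.105],s))
E
```

```text
t 12.6 tcp [0.4416 0.0901 0.108 ] yaw 59.33 F [-0.74 -0.12 -0.72] M [-0.027  0.013  0.025] open 16.7 j [ 0.2  -0.2  -0.35  1.38  0.    0.74]
[2.9692 0.0748 0.31  ]
```

In at z=0.108 with no contact force. Continuing down.

Call:
arm_command(rows=[{"fingers":0,"translation":[4,0,0],"turn":0},{"fingers":0,"translation":[3,0,0],"turn":0},{"fingers":0,"translation":[0,0,0],"turn":0}])

```text
t: 12.9
tcp_pos: [0.4414, 0.0901, 0.0995]
tcp_rot: [0.193, 0.672, -0.181, 0.692]
wrist_force: [-0.1, -0.2, -1.1]
opening: 0.0171
```

```bash
python3 - <<'E'
from h import *
s=st(); print(go([.442,.090,.095],s))
E
```

```text
t 12.9 tcp [0.4414 0.0901 0.0995] yaw 59.33 F [-0.11 -0.19 -1.09] M [ 0.037  0.079 -0.058] open 17.1 j [ 0.2  -0.19 -0.36  1.37  0.    0.74]
[4.5154 0.1334 0.4058]
```

Call:
arm_command(rows=[{"fingers":0,"translation":[3,0,0],"turn":0},{"fingers":0,"translation":[3,0,0],"turn":0},{"fingers":0,"translation":[0,0,0],"turn":0}])

```text
t: 13.2
tcp_pos: [0.4416, 0.0901, 0.0929]
tcp_rot: [0.193, 0.672, -0.181, 0.692]
wrist_force: [-1.0, 0.7, 0.1]
opening: 0.0169
```

```bash
python3 - <<'E'
from h import *
s=st(); print(go([.442,.090,.086],s))
E
```

```text
t 13.2 tcp [0.4416 0.0901 0.0929] yaw 59.33 F [-0.98  0.74  0.13] M [ 0.036  0.088 -0.013] open 16.9 j [ 0.2  -0.19 -0.37  1.36  0.    0.74]
[ 6.8746 -0.0711  0.2299]
```

It passes the stop depth (0.099), so the near pot accepts. Now seating it; flange contact is expected near z=0.086.

Call:
arm_command(rows=[{"fingers":0,"translation":[3,0,0],"turn":0},{"fingers":0,"translation":[2,0,0],"turn":0},{"fingers":0,"translation":[0,0,0],"turn":0}])

```text
t: 13.5
tcp_pos: [0.4418, 0.0901, 0.0874]
tcp_rot: [0.193, 0.672, -0.181, 0.692]
wrist_force: [-0.1, 0.3, -0.5]
opening: 0.0168
```

```bash
python3 - <<'E'
from h import *
s=st()
E
```

```text
t 13.5 tcp [0.4418 0.0901 0.0874] yaw 59.33 F [-0.11  0.32 -0.49] M [ 0.022  0.047 -0.026] open 16.8 j [ 0.2  -0.19 -0.38  1.35  0.    0.74]
```

Call:
arm_command(rows=[{"fingers":0,"translation":[2,0,0],"turn":0},{"fingers":0,"translation":[1,0,0],"turn":0}])

```text
t: 13.7
tcp_pos: [0.4421, 0.0902, 0.0847]
tcp_rot: [0.193, 0.672, -0.181, 0.692]
wrist_force: [-2.7, -1.1, 3.4]
opening: 0.0173
```

```bash
python3 - <<'E'
from h import *
s=st()
E
```

```text
t 13.7 tcp [0.4421 0.0902 0.0847] yaw 59.33 F [-2.68 -1.1   3.45] M [-0.067  0.449 -0.032] open 17.3 j [ 0.2  -0.19 -0.39  1.34  0.    0.74]
```

Call:
arm_command(rows=[{"fingers":0,"translation":[0,0,0],"turn":0},{"fingers":0,"translation":[-0.7,0,0],"turn":0}])

```text
t: 13.9
tcp_pos: [0.4421, 0.0902, 0.0857]
tcp_rot: [0.193, 0.672, -0.181, 0.692]
wrist_force: [-1.0, -1.0, 1.7]
opening: 0.017
```

```bash
python3 - <<'E'
from h import *
s=st()
E
```

```text
t 13.9 tcp [0.4421 0.0902 0.0857] yaw 59.33 F [-1.03 -1.05  1.72] M [-0.079  0.233 -0.018] open 17.0 j [ 0.2  -0.19 -0.39  1.34  0.    0.74]
```

Call:
arm_command(rows=[{"fingers":40,"translation":[0,0,0],"turn":0},{"fingers":40,"translation":[0,0,0],"turn":0},{"fingers":40,"translation":[0,0,0],"turn":0},{"fingers":40,"translation":[-15,0,0],"turn":0},{"fingers":40,"translation":[-30,0,0],"turn":0},{"fingers":40,"translation":[-40,0,0],"turn":0},{"fingers":40,"translation":[-5,0,0],"turn":0}])

```text
t: 14.6
tcp_pos: [0.438, 0.0892, 0.1801]
tcp_rot: [0.193, 0.672, -0.181, 0.691]
wrist_force: [0.7, -0.5, 0.2]
opening: 0.0403
```

```bash
python3 - <<'E'
from h import *
s=st();tilt(s)
overlay('pics/s11.png','side',255,245,30,[((.441,.09,.064),.028,(0,0,255)),((.441,.09,.070),.021,(0,255,0))])
E
```

```text
t 14.6 tcp [0.438  0.0892 0.1801] yaw 59.33 F [ 0.75 -0.51  0.25] M [-0.015 -0.004 -0.022] open 40.3 j [ 0.2  -0.2  -0.22  1.53  0.    0.73]
toolx [ 0.0305  0.0086 -0.9995] tilt deg 1.81 tooly z 0.0229
```

View pics/s11.png

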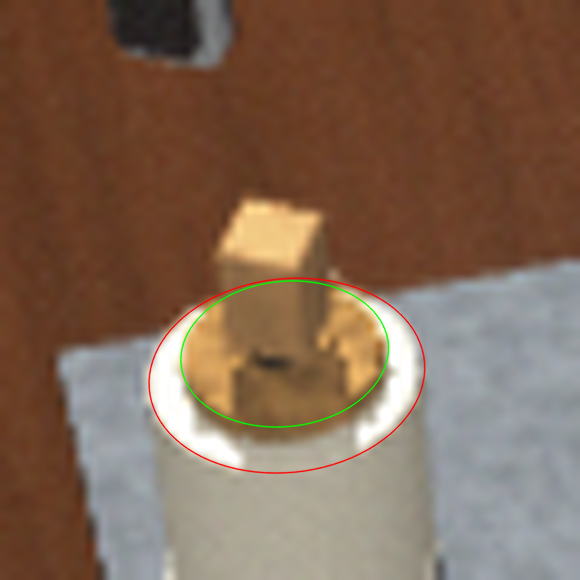

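The stopper is home in the near pot: the flange (crop 285,355) is on the rim inside the pot ellipse, and the knob is upright. Next is the far pot.

```bash
python3 - <<'E'
from h import *; import pickle
s=st(); plan([.6472,.117,.125],59.3,6,s=s)
ps,pt=pickle.load(open('p0.pkl','rb'))
# tray: circle fit from top
p=pt; im=p['img']; 
g=cv2.cvtColor(im,cv2.COLOR_BGR2GRAY); m=(im.min(2)>150).astype(np.uint8); m[:, :390]=0; m[:,535:]=0; m[:200]=0; m[340:]=0
cs,_=cv2.findContours(m,cv2.RETR_EXTERNAL,cv2.CHAIN_APPROX_NONE); c=cv2.convexHull(max(cs,key=cv2.contourArea)); e=cv2.fitEllipse(c); print(e)
u,v=e[0]; w=atz(p,u,v,.016); print('tray top',w, np.linalg.norm(atz(p,u+e[1][0]/2,v,.016)-w))
im=ps['img']; m=(im.min(2)>130).astype(np.uint8); m[:335]=0; m[:, :255]=0; m[:,430:]=0
cs,_=cv2.findContours(m,cv2.RETR_EXTERNAL,cv2.CHAIN_APPROX_NONE); c=max(cs,key=cv2.contourArea); c=cv2.convexHull(c); e=cv2.fitEllipse(c); print(e)
P=np.array([atz(ps,float(a[0][0]),float(a[0][1]),.016)[:2] for a in c],np.float32); print('tray side',cv2.minEnclosingCircle(P))
for px in((442,218),(448,252),(416,262),(416,276),(490,235)): print(px,atz(pt,*px,.02))
E
```

```text
t 14.65 tcp [0.4378 0.0891 0.1788] yaw 59.33 F [-0.05  0.71 -0.63] M [-0.085  0.03   0.014] open 40.5 j [ 0.2  -0.2  -0.22  1.53  0.    0.73]
([13.2, 28.5, 36.3], np.float64(0.01))
([13.2, 28.5, 36.2], np.float64(-0.0))
([13.2, 28.5, 36.2], np.float64(-0.0))
([13.2, 28.5, 36.2], np.float64(-0.0))
([7.2, 15.4, 19.6], np.float64(-0.0))
([0.0, 0.0, 0.0], np.float64(-0.0))
end [0.6472 0.117  0.125 ] 59.3
((460.8686218261719, 272.4242248535156), (121.89889526367188, 125.436767578125), 132.1007843017578)
tray top [ 0.5222 -0.234   0.016 ] 0.12890714021876398
((341.3171081542969, 408.8563232421875), (144.48211669921875, 159.0727996826172), 101.27133178710938)
tray side ((0.5230330228805542, -0.2358209490776062), 0.12990742921829224)
(442, 218) [ 0.6377 -0.1966  0.02  ]
(448, 252) [ 0.5653 -0.2071  0.02  ]
(416, 262) [ 0.5445 -0.139   0.02  ]
(416, 276) [ 0.5151 -0.1382  0.02  ]
(490, 235) [ 0.6009 -0.2974  0.02  ]
```

```bash
python3 - <<'E'
from h import *
s=manip.read_state(); plan([.6472,.117,.125],93,6,s=s)
E
```

```text
([13.2, 28.5, 36.3], np.float64(-1.7))
([13.2, 22.8, 40.1], np.float64(-1.7))
([13.1, 16.6, 43.1], np.float64(-1.7))
([13.0, 10.0, 45.1], np.float64(-1.63))
([7.0, 1.9, 24.9], np.float64(-0.0))
([0.0, 0.0, 0.0], np.float64(-0.0))
end [0.6472 0.117  0.125 ] 93.0
```

Call:
arm_command(rows=[{"fingers":76,"translation":[2,28,36],"turn":-1.7},{"fingers":76,"translation":[8,23,40],"turn":-1.7},{"fingers":76,"translation":[12,17,43],"turn":-1.7},{"fingers":76,"translation":[12,9,40],"turn":-1.6},{"fingers":76,"translation":[6,1,12],"turn":0},{"fingers":76,"translation":[0,0,0],"turn":0},{"fingers":76,"translation":[0,0,0],"turn":0}])

```text
t: 15.35
tcp_pos: [0.6331, 0.116, 0.1405]
tcp_rot: [-0.022, 0.697, 0.027, 0.716]
wrist_force: [-0.6, 0.5, 0.6]
opening: 0.0759
```

```bash
python3 - <<'E'
from h import *
s=st();tilt(s); plan([.6472,.117,.09],93,3,s=s)
E
```

```text
t 15.35 tcp [0.6331 0.116  0.1405] yaw 93.94 F [-0.56  0.49  0.61] M [-0.039  0.059  0.031] open 75.9 j [0.18 0.27 0.19 1.47 0.   0.11]
toolx [ 0.0267  0.0081 -0.9996] tilt deg 1.6 tooly z 0.0062
([46.6, -0.3, 11.7], np.float64(0.19))
([4.3, -0.0, 1.1], np.float64(-0.0))
([0.0, 0.0, 0.0], np.float64(-0.0))
end [0.6472 0.117  0.09  ] 93.0
```

Call:
arm_command(rows=[{"fingers":76,"translation":[22,0.5,11],"turn":0},{"fingers":76,"translation":[20,0,3],"turn":0},{"fingers":76,"translation":[0,0,0],"turn":0},{"fingers":76,"translation":[0,0,0],"turn":0}])

```text
t: 15.75
tcp_pos: [0.6458, 0.1176, 0.1015]
tcp_rot: [-0.021, 0.696, 0.026, 0.717]
wrist_force: [-0.1, -0.3, 1.0]
opening: 0.0762
```

```bash
python3 - <<'E'
from h import *
s=st();tilt(s); plan([.6472,.117,.035],93,3,s=s)
overlay('pics/s12.png','side',350,220,40,[((.6468,.1168,.064),.028,(0,0,255))])
E
```

```text
t 15.75 tcp [0.6458 0.1176 0.1015] yaw 93.84 F [-0.14 -0.3   1.01] M [-0.014  0.045 -0.008] open 76.2 j [0.18 0.3  0.16 1.4  0.   0.11]
toolx [ 0.0288  0.0085 -0.9995] tilt deg 1.72 tooly z 0.0065
([48.0, -0.8, -0.4], np.float64(0.17))
([18.5, -0.3, -0.2], np.float64(-0.0))
([0.0, 0.0, 0.0], np.float64(-0.0))
end [0.6472 0.117  0.035 ] 93.0
```

View pics/s12.png

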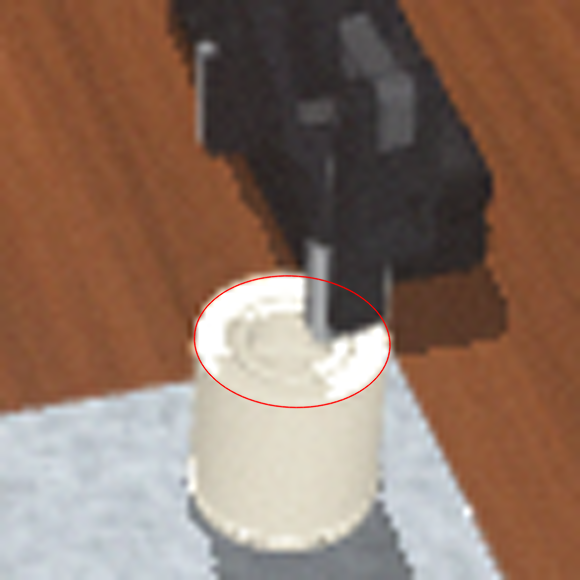

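Call:
arm_command(rows=[{"fingers":76,"translation":[20,-0.6,0],"turn":0.1},{"fingers":76,"translation":[18,0,0],"turn":0},{"fingers":76,"translation":[0,0,0],"turn":0}])

```text
t: 16.1
tcp_pos: [0.6475, 0.1176, 0.0684]
tcp_rot: [-0.017, 0.694, 0.023, 0.719]
wrist_force: [-0.3, -0.0, 0.2]
opening: 0.0758
```

```bash
python3 - <<'E'
from h import *
s=st();tilt(s); plan([.6472,.117,.035],93,3,s=s)
overlay('pics/s13.png','side',350,220,40,[((.6468,.1168,.064),.028,(0,0,255))])
E
```

```text
t 16.1 tcp [0.6475 0.1176 0.0684] yaw 93.31 F [-0.32 -0.03  0.16] M [0.024 0.046 0.056] open 75.8 j [0.18 0.31 0.1  1.33 0.   0.12]
toolx [ 0.0354  0.0097 -0.9993] tilt deg 2.1 tooly z 0.0076
([33.4, -0.8, -1.5], np.float64(0.06))
([0.0, 0.0, 0.0], np.float64(-0.0))
([0.0, 0.0, 0.0], np.float64(-0.0))
end [0.6472 0.117  0.035 ] 93.0
```

View pics/s13.png

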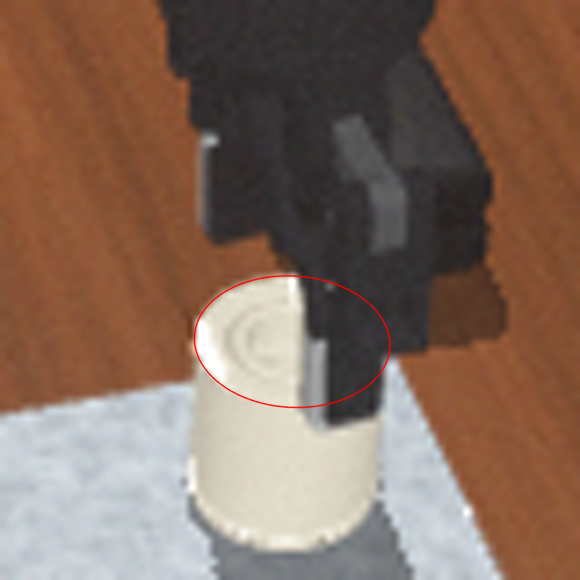

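```bash
python3 - <<'E'
from h import *; import pickle
ps,pt=pickle.load(open('p0.pkl','rb'))
s=manip.read_state();R=axes(s)
for sg in(-1,1):
  for w in(-.011,.011):
   for h in (.0,.008):
    X=np.array(s['tcp_pos'])+R@[h,sg*.038,w]; q=(proj(ps,X)-[310,180]+.5)*7.25; print(sg,w,h,np.round(X,3),np.round(q))
E
```

```text
-1 -0.011 0.0 [0.639 0.079 0.069] [308. 419.]
-1 -0.011 0.008 [0.64  0.079 0.061] [307. 439.]
-1 0.011 0.0 [0.661 0.08  0.07 ] [381. 400.]
-1 0.011 0.008 [0.662 0.08  0.062] [380. 420.]
1 -0.011 0.0 [0.635 0.155 0.07 ] [214. 247.]
1 -0.011 0.008 [0.635 0.155 0.062] [214. 267.]
1 0.011 0.0 [0.657 0.156 0.071] [285. 229.]
1 0.011 0.008 [0.657 0.156 0.063] [285. 250.]
```

Call:
arm_command(rows=[{"fingers":76,"translation":[16,-0.7,-1],"turn":0},{"fingers":76,"translation":[16,0,-0.5],"turn":0},{"fingers":76,"translation":[2,0,0],"turn":0}])

```text
t: 16.45
tcp_pos: [0.6492, 0.1175, 0.0377]
tcp_rot: [-0.017, 0.692, 0.024, 0.722]
wrist_force: [-0.5, -0.2, -0.3]
opening: 0.0759
```

```bash
python3 - <<'E'
from h import *
s=st();tilt(s); plan([.6472,.117,.035],93,1,s=s)
E
```

```text
t 16.45 tcp [0.6492 0.1175 0.0377] yaw 93.31 F [-0.52 -0.19 -0.33] M [0.022 0.091 0.006] open 75.9 j [0.18 0.32 0.05 1.26 0.   0.12]
toolx [ 0.0422  0.011  -0.999 ] tilt deg 2.5 tooly z 0.0085
([2.6, -0.4, -2.1], np.float64(0.06))
end [0.6472 0.117  0.035 ] 93.0
```

Call:
arm_command(rows=[{"fingers":66,"translation":[1,-0.3,-1.8],"turn":0},{"fingers":60,"translation":[0,0,0],"turn":0},{"fingers":45,"translation":[0,0,0],"turn":0},{"fingers":30,"translation":[0,0,0],"turn":0},{"fingers":30,"translation":[0,0,0],"turn":0}])

```text
t: 16.95
tcp_pos: [0.6472, 0.1171, 0.0365]
tcp_rot: [-0.017, 0.692, 0.024, 0.722]
wrist_force: [0.5, 0.5, -1.6]
opening: 0.0546
```

```bash
python3 - <<'E'
from h import *
s=st();tilt(s)
overlay('pics/s14.png','side',350,220,40,[((.6468,.1168,.064),.028,(0,0,255))])
E
```

```text
t 16.95 tcp [0.6472 0.1171 0.0365] yaw 93.31 F [ 0.5   0.45 -1.62] M [-0.02   0.042 -0.017] open 54.6 j [0.18 0.31 0.05 1.26 0.   0.12]
toolx [ 0.0417  0.0109 -0.9991] tilt deg 2.47 tooly z 0.0085
```

View pics/s14.png

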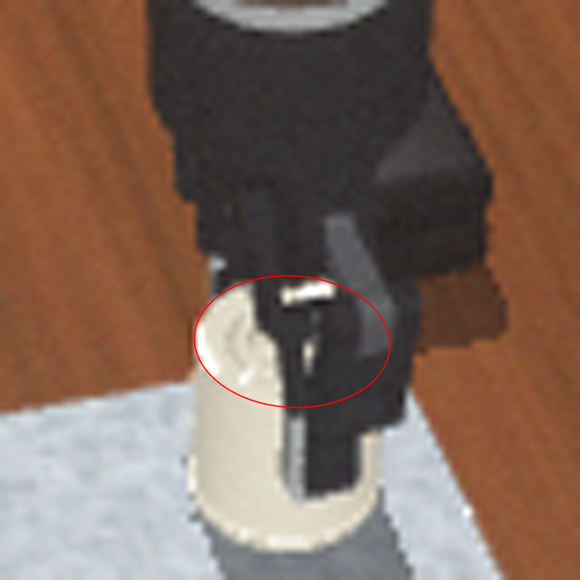

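Call:
arm_command(rows=[{"fingers":30,"translation":[-6,0,0],"turn":0},{"fingers":30,"translation":[-20,0,0],"turn":0},{"fingers":30,"translation":[-30,0,0],"turn":0},{"fingers":30,"translation":[-25,0,0],"turn":0},{"fingers":30,"translation":[0,0,0],"turn":0}])

```text
t: 17.5
tcp_pos: [0.6415, 0.1157, 0.1175]
tcp_rot: [-0.017, 0.694, 0.023, 0.719]
wrist_force: [0.5, 0.2, -5.3]
opening: 0.0543
```

```bash
python3 - <<'E'
from h import *
s=st();tilt(s); plan([.5225,-.235,.12],yaw(s),8,maxstep=45,s=s)
overlay('pics/s15.png','side',350,200,45,[])
E
```

```text
t 17.5 tcp [0.6415 0.1157 0.1175] yaw 93.3 F [ 0.5   0.18 -5.34] M [-0.032 -0.015  0.007] open 54.3 j [0.18 0.28 0.17 1.42 0.   0.12]
toolx [ 0.0345  0.0095 -0.9994] tilt deg 2.05 tooly z 0.0075
([-1.2, -41.7, -16.9], np.float64(-0.0))
([-1.2, -41.7, -16.9], np.float64(-0.0))
([-1.2, -41.7, -16.9], np.float64(-0.0))
([-1.2, -41.7, -16.9], np.float64(-0.0))
([-1.2, -41.7, -16.9], np.float64(-0.0))
([-1.2, -41.7, -16.9], np.float64(-0.0))
([-1.2, -41.7, -16.9], np.float64(-0.0))
([-1.2, -41.7, -16.9], np.float64(-0.0))
end [ 0.5258 -0.2252  0.1199] 93.30467592306616
```

View pics/s15.png

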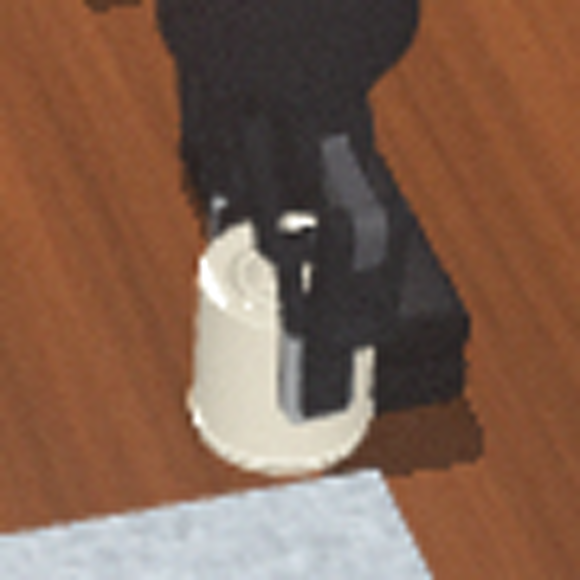

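The pot is lifted and hanging upright (crop 280,350), with 5 N on the wrist. Carrying it to the tray.

Call:
arm_command(rows=[{"fingers":30,"translation":[0,-20,-8],"turn":0},{"fingers":30,"translation":[0,-38,-15],"turn":0},{"fingers":30,"translation":[0,-42,-17],"turn":0},{"fingers":30,"translation":[0,-42,-17],"turn":0},{"fingers":30,"translation":[0,-42,-17],"turn":0},{"fingers":30,"translation":[0,-42,-17],"turn":0},{"fingers":30,"translation":[0,-38,-15],"turn":0},{"fingers":30,"translation":[0,-25,-10],"turn":0}])

```text
t: 18.35
tcp_pos: [0.5307, -0.1894, 0.0932]
tcp_rot: [-0.019, 0.702, 0.026, 0.712]
wrist_force: [0.5, 0.4, -4.7]
opening: 0.0547
```

```bash
python3 - <<'E'
from h import *
s=st();tilt(s); plan([.5225,-.235,.11],yaw(s),4,maxstep=45,s=s)
E
```

```text
t 18.35 tcp [ 0.5307 -0.1894  0.0932] yaw 93.62 F [ 0.46  0.4  -4.74] M [-0.025 -0.029 -0.009] open 54.7 j [-0.35  0.1  -0.09  1.37  0.01 -0.41]
toolx [ 0.0138  0.0105 -0.9998] tilt deg 1.0 tooly z 0.0096
([-15.8, -40.9, -9.9], np.float64(-0.0))
([-1.5, -3.9, -0.9], np.float64(-0.0))
([0.0, 0.0, 0.0], np.float64(-0.0))
([0.0, 0.0, 0.0], np.float64(-0.0))
end [ 0.5225 -0.235   0.11  ] 93.62225410485351
```

Call:
arm_command(rows=[{"fingers":30,"translation":[0,-20,-4],"turn":0},{"fingers":30,"translation":[0,-18,-4],"turn":0},{"fingers":30,"translation":[0,-4,0],"turn":0},{"fingers":30,"translation":[0,0,0],"turn":0}])

```text
t: 18.75
tcp_pos: [0.5178, -0.2379, 0.0851]
tcp_rot: [-0.015, 0.705, 0.024, 0.708]
wrist_force: [-0.1, 0.1, -4.8]
opening: 0.0547
```

```bash
python3 - <<'E'
from h import *
s=st();tilt(s); plan([.5225,-.235,.055],yaw(s),3,maxstep=45,s=s)
x,y,z=s['tcp_pos']; b=z-.0325
overlay('pics/s16.png','side',345,390,70,[((.5225,-.235,.010),.060,(0,0,255)),((x,y,b),.028,(0,255,0)),((x,y,b+.06),.028,(0,255,0))])
E
```

```text
t 18.75 tcp [ 0.5178 -0.2379  0.0851] yaw 93.18 F [-0.14  0.1  -4.76] M [-0.057 -0.01  -0.001] open 54.7 j [-0.44  0.13 -0.07  1.37  0.01 -0.49]
toolx [ 0.0042  0.0134 -0.9999] tilt deg 0.8 tooly z 0.0131
([30.1, 2.2, 4.7], np.float64(-0.0))
([0.0, 0.0, 0.0], np.float64(-0.0))
([0.0, 0.0, 0.0], np.float64(-0.0))
end [ 0.5225 -0.235   0.055 ] 93.1801032223406
```

View pics/s16.png

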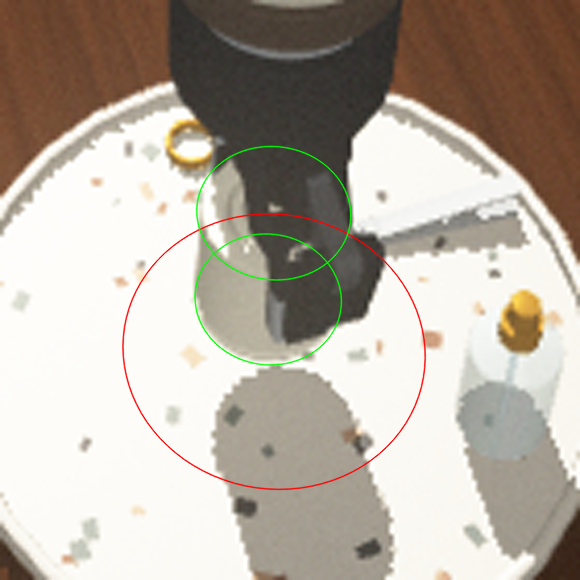

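The pot hangs over the tray middle (crop 270,270), and the claw, rings and atomiser are clear. Lowering.

Call:
arm_command(rows=[{"fingers":30,"translation":[14,2,4.5],"turn":0},{"fingers":30,"translation":[13,0,0],"turn":0},{"fingers":30,"translation":[4,0,0],"turn":0},{"fingers":30,"translation":[0,0,0],"turn":0}])

```text
t: 19.2
tcp_pos: [0.5223, -0.2316, 0.0493]
tcp_rot: [-0.016, 0.706, 0.026, 0.707]
wrist_force: [-0.7, 0.3, -5.1]
opening: 0.0547
```

```bash
python3 - <<'E'
from h import *
s=st();tilt(s); plan([.5225,-.235,.0425],yaw(s),1,maxstep=45,s=s)
E
```

```text
t 19.2 tcp [ 0.5223 -0.2316  0.0493] yaw 93.39 F [-0.73  0.3  -5.13] M [-0.044  0.012 -0.04 ] open 54.7 j [-0.42  0.15 -0.12  1.3   0.01 -0.48]
toolx [ 0.0015  0.0151 -0.9999] tilt deg 0.87 tooly z 0.0149
([6.7, -3.5, -0.0], np.float64(-0.0))
end [ 0.5225 -0.235   0.0425] 93.39146341667842
```

Call:
arm_command(rows=[{"fingers":30,"translation":[4,-3,0],"turn":0},{"fingers":30,"translation":[2,0,0],"turn":0}])

```text
t: 19.4
tcp_pos: [0.5227, -0.2344, 0.0433]
tcp_rot: [-0.016, 0.706, 0.026, 0.707]
wrist_force: [-6.2, -1.0, 10.1]
opening: 0.0545
```

```bash
python3 - <<'E'
from h import *
s=st();tilt(s)
E
```

```text
t 19.4 tcp [ 0.5227 -0.2344  0.0433] yaw 93.45 F [-6.16 -0.98 10.11] M [-0.152  1.262  0.027] open 54.5 j [-0.43  0.16 -0.12  1.29  0.01 -0.49]
toolx [ 0.0015  0.0145 -0.9999] tilt deg 0.83 tooly z 0.0144
```

Call:
arm_command(rows=[{"fingers":30,"translation":[-0.3,0,0],"turn":0},{"fingers":30,"translation":[0,0,0],"turn":0}])

```text
t: 19.6
tcp_pos: [0.523, -0.2346, 0.0442]
tcp_rot: [-0.016, 0.706, 0.026, 0.708]
wrist_force: [-0.4, -0.3, -6.1]
opening: 0.0549
```

```bash
python3 - <<'E'
from h import *
s=st();tilt(s)
overlay('pics/s17.png','side',340,400,40,[((.5225,-.2345,.010),.028,(0,255,0)),((.5225,-.2345,.070),.028,(0,255,0))])
E
```

```text
t 19.6 tcp [ 0.523  -0.2346  0.0442] yaw 93.45 F [-0.45 -0.32 -6.05] M [-0.055  0.032  0.014] open 54.9 j [-0.43  0.16 -0.12  1.29  0.01 -0.49]
toolx [ 0.0026  0.0141 -0.9999] tilt deg 0.82 tooly z 0.0139
```

View pics/s17.png

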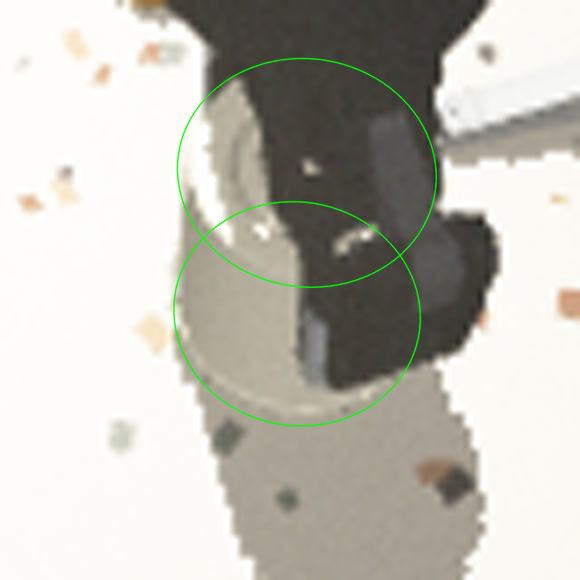

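Call:
arm_command(rows=[{"fingers":30,"translation":[0.8,0,0],"turn":0}])

```text
t: 19.75
tcp_pos: [0.5232, -0.2347, 0.0435]
tcp_rot: [-0.016, 0.706, 0.026, 0.708]
wrist_force: [0.2, -0.8, -4.2]
opening: 0.0548
```

```bash
python3 - <<'E'
from h import *
s=st()
E
```

```text
t 19.75 tcp [ 0.5232 -0.2347  0.0435] yaw 93.44 F [ 0.2  -0.79 -4.21] M [0.003 0.047 0.039] open 54.8 j [-0.43  0.16 -0.12  1.29  0.01 -0.49]
```

Just touching (-4.2 N of the 5 N weight). Releasing in small steps.

Call:
arm_command(rows=[{"fingers":54.5,"translation":[0.5,0,0],"turn":0},{"fingers":55.5,"translation":[0.2,0,0],"turn":0},{"fingers":56,"translation":[0,0,0],"turn":0},{"fingers":56.5,"translation":[0,0,0],"turn":0},{"fingers":58,"translation":[0,0,0],"turn":0}])

```text
t: 20.25
tcp_pos: [0.5237, -0.2348, 0.0438]
tcp_rot: [-0.016, 0.705, 0.026, 0.709]
wrist_force: [1.2, 0.0, 0.0]
opening: 0.0578
```

```bash
python3 - <<'E'
from h import *
s=st()
overlay('pics/s18.png','side',340,400,40,[((.5225,-.2345,.010),.028,(0,255,0)),((.5225,-.2345,.070),.028,(0,255,0))])
E
```

```text
t 20.25 tcp [ 0.5237 -0.2348  0.0438] yaw 93.44 F [1.24 0.01 0.03] M [0.01  0.039 0.017] open 57.8 j [-0.43  0.16 -0.12  1.29  0.01 -0.49]
```

View pics/s18.png

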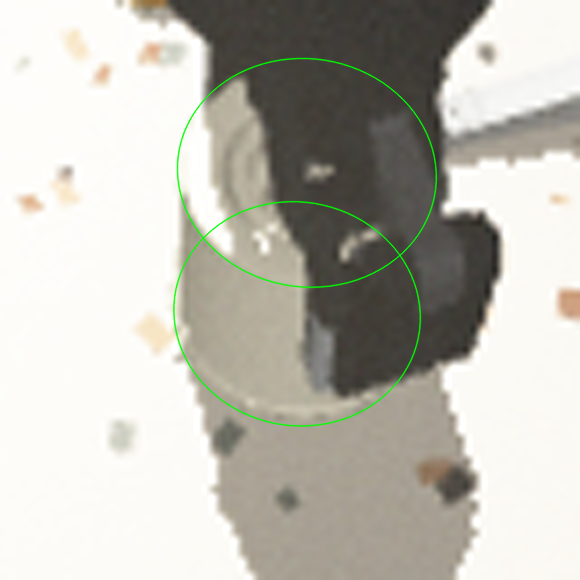

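Call:
arm_command(rows=[{"fingers":64,"translation":[0,0,0],"turn":0},{"fingers":72,"translation":[0,0,0],"turn":0},{"fingers":74,"translation":[0,0,0],"turn":0},{"fingers":74,"translation":[-15,0,0],"turn":0},{"fingers":74,"translation":[-30,0,0],"turn":0},{"fingers":74,"translation":[-45,0,0],"turn":0},{"fingers":74,"translation":[-45,0,0],"turn":0},{"fingers":74,"translation":[-45,0,0],"turn":0}])

```text
t: 21.1
tcp_pos: [0.5202, -0.2361, 0.2281]
tcp_rot: [-0.015, 0.707, 0.027, 0.706]
wrist_force: [1.5, -1.5, -0.4]
opening: 0.0739
```

```bash
python3 - <<'E'
from h import *
s=st()
p=manip.snapshot('side'); cv2.imwrite('pics/s19.png',p['img'])
E
```

```text
t 21.1 tcp [ 0.5202 -0.2361  0.2281] yaw 93.44 F [ 1.52 -1.5  -0.43] M [-0.112 -0.105 -0.065] open 73.9 j [-0.43  0.14  0.22  1.65  0.01 -0.49]
```

View pics/s19.png

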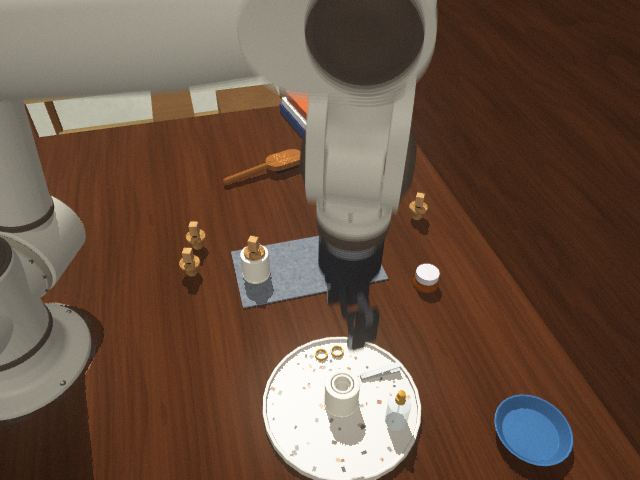

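The refusing pot stands upright in the tray middle (342,393). The stopper is home in the near pot (255,258) and everything else is unmoved. One last measurement with the arm still.

Call:
arm_command(rows=[{"fingers":74,"translation":[-20,0,0],"turn":0},{"fingers":74,"translation":[0,0,0],"turn":0},{"fingers":74,"translation":[0,0,0],"turn":0}])

```text
t: 21.45
tcp_pos: [0.5222, -0.2376, 0.2648]
tcp_rot: [-0.018, 0.701, 0.024, 0.712]
wrist_force: [-0.9, -0.4, 0.1]
opening: 0.0738
```

```bash
python3 - <<'E'
from h import *
st()
ps=manip.snapshot('side')
f=lambda x,y,r: cv2.resize(ps['img'][y-r:y+r,x-r:x+r],(390,390),interpolation=cv2.INTER_CUBIC)
a,b=f(342,395,32),f(255,255,32)
k=390/64
for c,r in(((.5225,-.235,.07),.028),((.5225,-.235,.01),.028)): circ(ps,a,c,r,(0,255,0),k,310,363)
for c,r in(((.441,.09,.064),.028),((.441,.09,.004),.028),((.441,.09,.070),.021)): circ(ps,b,c,r,(0,255,0),k,223,223)
cv2.imwrite('pics/s20.png',np.hstack([a,b]))
E
```

```text
t 21.45 tcp [ 0.5222 -0.2376  0.2648] yaw 93.44 F [-0.88 -0.42  0.07] M [-0.001 -0.026  0.021] open 73.8 j [-0.43  0.15  0.29  1.7   0.01 -0.49]
```

View pics/s20.png

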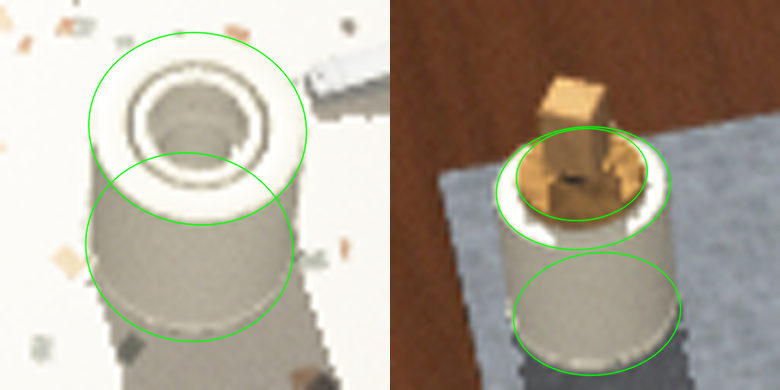

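The left crop shows the pot upright at the tray centre, to within a few mm, with the narrowing ledge visible inside. The right crop shows the stopper flush on the near pot's rim. Handing in.

```bash
python3 -c "
from station import manip; print(manip.close_job())"
```

```text
the job is handed in; nothing more can be done
None
```

The job is done and handed in at about 21.5 s; no verdict was reported. The far pot, at about (0.647, 0.117), was the one that refused the stopper.

- **Stopper taken:** I took the leftmost of the four look-alikes, at y ≈ 0.276.
- **Proof in the far pot:** the stopper stopped about 12 mm down. I pressed it there for about 2 s, with the wrist reading 5.0–6.3 N, or up to about 7 N allowing for sensor offset. That is slightly above the 5 N asked.
- **Near pot:** the first entry touched the edge at about 4 N. I backed off, shifted about 1.5 mm, and it went past the stop depth with no resistance. It seated with the flange on the rim at about 4 N, then I let go.
- **Far pot to the tray:** I set it in the tray middle. It touched down tilted about 2°, with one short press of about 15 N, and settled flat as I released it in small steps.

In the last pictures:
- The stopper is home in the near pot, which stands where it was.
- The refusing pot is upright within a few mm of the tray centre, and its inner ledge is visible.
- The other things in view look untouched. The glasses case was hidden behind the arm, and I took no final top view.
- The robot is clear of everything.

No check failed.

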